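# Strike the spreader bars from a glued mirror frame and set the straightedge to it

### The arm

A 6-joint arm with a two-finger parallel gripper is mounted at the origin on the work surface. World frame = base frame: x ahead of the robot, y to its left, z up, the work surface at z = 0. Lengths are in m, angles in degrees, forces in N, time in s.
With the tool pointing down it reaches from about 0.35 to 0.875 m from the base axis. Payload 4.2 kg.
Tool frame: the origin (TCP) lies on the centre line of the jaws, within the pads' length; the fingertips stand tip_reach ahead of it and the grasp point (between the pads) is the TCP (tip_reach is the distance from the TCP to the fingertips, in m); z points along the fingers, y is the line along which they close (so a half turn about z gives the same grasp; the last joint's range is limited). The gripper opens to 87 mm and grips with 3 to 60 N. Pads are 19 mm wide; open, the fingers measure 117 mm over their backs; the gripper's body (75 mm by 190 mm) begins 51 mm behind the grasp point.
Start: joints at [-53.537, 22.042, 0.453, 0, -68.411, -14.817], TCP at [0.231, -0.581, 0.242] pointing down, gripper open.
Joint ranges: [-179.83, 179.83], [-69.29, 118.12], [-61.27, 80.66], [-181.25, 117.63], [-171.15, -9.14], [-177.46, 177.46]. Speed limits (degrees/s): [159.86, 159.86, 180, 180, 180, 180].

### API

Orientations are given as a 3x3 rotation matrix whose columns are the frame's x, y, z axes.
In Python, from station import sense, capture, finish_job, tip_reach gives the robot as it stands.
- The arm moves only by the tool arm_command, never from a script. Its argument "deltas" is a list of rows, each a list of 7 numbers: the turn, a rotation vector about the tool's x, y, z in rad, then the shift along the tool's x, y, z in cm, then the closure, from -1 (fully open) to 1 (shut), so that 0 is half open. In form: [[rx, ry, rz, dx, dy, dz, hand], ...]. A call has 1 to 8 rows; each row is the pose to reach, as a shift and turn from the pose commanded when the call began, along the tool's axes at that moment; what a row does not reach only later rows make up. A row lasts 1/12 s, in which the tool goes at most 41.7 mm and 7.16 degrees, less where a joint would pass 70% of its speed; a pose out of reach is approached as far as the arm can. A call with a gripper value outside its range is refused whole. The fingers move at their own pace and stop on an object; the grip force is fixed at half the most. Time passes only in rows, so rows that repeat a pose let the fingers close. It gives the time, the measured TCP pose, the force, the opening and the grip force at its end, in the units of the state.
- sense(): the state, without advancing time (a new reading comes with each control period).
- capture(name): name is "scene" or "top" or "wrist"; returns a dict with "pixels" (400x640x3 uint8, blue, green, red), "fovy" (degrees; the focal length in pixels is half the picture's height over the tangent of half this angle, whatever the lens; pixels are square), "cx", "cy" (the principal point, pixels), "rvec" (rotation vector, rad) and "tvec" (3), from world to camera coordinates, as OpenCV has them. Camera axes: x right, y down, z forward; pixel columns grow to the right and rows downward; lengths in m; the calibration is good to about 2 mm. A picture is of the moment at which its call begins. There is no depth.
- finish_job(): hands the job in; it is judged then, once.
The state is a dict: "time_s": time; "joints": joint angles; "joint_velocities": joint speeds; "effort": joint torques, N m; "tcp_pos": TCP position; "ee_rot": TCP orientation; "wrist_force": force on the tool from outside, world axes, zero at the start; "moment": the same for the moment, N m; "gripper_width": opening from 0.0 (shut) to 1.0 (fully open); "gripper_force": force on a finger pad.
Only numpy, scipy, OpenCV 4.12 (cv2) and the standard library are available. Lean on these libraries where they do the work, as an engineer would, in place of code of your own. Each camera call takes 0.05 s, during which the arm holds its last target. There are 200 camera calls.

### The job

The glue in the white mirror frame has set: push every telescoping spreader bar in it fully home, thin inner tube first and then the middle tube, and lay the collapsed bars next to one another, flat on the floor of the blue crate. Once all of them are in the crate, lay the aluminium straightedge flat on the bench with its graduated working edge flush against the frame's long side nearest the robot, at about the middle of that side, and let go, so that the side can be checked for straightness. Leave the bottles and the disc where they are.

Things in the scene. Friction and masses are not known exactly. Their poses are not given: they have to be found in the camera images.
- frame: white mirror frame flat on the bench, 230 x 352 mm outside, sides 20 mm wide, 26 mm high, opening 190 x 312, corners rounded 40 mm; held immovably by steel bench stops (18 mm high) on its far side and ends. Origin: centre of the opening at bench level; x the short way, away from the robot; y along the long sides; z up
- frame_side (a point): middle of the outer face of the frame's long side nearest the robot, at bench level; axes as the frame's: the face is the plane x = 0, x points into the frame; the face is straight for 136 mm either way along y
- crate: shallow blue open crate, 160 (x) x 242 (y) x 55 (z) mm outside, walls and floor 5 mm, inside 150 x 232 mm, fixed to the bench; a thin rim stands 6 mm proud outside. Origin: centre of its underside; z up
- bar1: telescoping spreader bar lying on its feet across the frame, 360 g: blue outer tube (28 mm dia), aluminium middle tube (21), steel inner tube (14), black rings, grey foot on the outer and orange foot on the inner tube, both 36 wide, 40 high; tube axis 20 mm above the underside. Pose of the outer tube: origin on the underside, x along the bar from grey to orange foot, z up. 3 or 4 bars are present
- bar1_foot (a point): centre of bar1's orange foot (28 mm along the bar, 36 wide, 40 high), on the tube axis, 20 mm above its underside; when all is home it lies 11 mm from the origin along x; axes as the bar's
- bar1_inner (a joint): how far bar1's inner tube stands out of its middle tube, m; 0 fully home, 0.035 at most
- bar1_mid (a joint): how far bar1's middle tube stands out of its outer tube, m; 0 fully home, 0.035 at most
- bar2: as bar1; bars may face either way. Along x from the origin, mm: grey foot -91 to -77, bare outer tube -77 to -25 (carry the bar here), outer tube's ring (32 dia) -25 to -13; with all home: middle tube's ring (26 dia) -13 to -3, orange foot -3 to 25; 116 mm long in all
- bar2_foot (a point): centre of bar2's orange foot (28 mm along the bar, 36 wide, 40 high), on the tube axis, 20 mm above its underside; when all is home it lies 11 mm from the origin along x; axes as the bar's
- bar2_inner (a joint): how far bar2's inner tube stands out of its middle tube, m; 0 fully home, 0.035 at most
- bar2_mid (a joint): how far bar2's middle tube stands out of its outer tube, m; 0 fully home, 0.035 at most
- bar3: as bar1. Sections slide stiffly and stay where left: the inner tube needs about 2.5 N, the middle tube 5 N. So pushing the orange foot towards the grey one, with the grey foot bearing on the frame's side, drives the inner tube home first, then the middle tube. The bar itself slides more easily than its tubes; at the start it has 8 to 22 mm of slack in the frame
- bar3_foot (a point): centre of bar3's orange foot (28 mm along the bar, 36 wide, 40 high), on the tube axis, 20 mm above its underside; when all is home it lies 11 mm from the origin along x; axes as the bar's
- bar3_inner (a joint): how far bar3's inner tube stands out of its middle tube, m; 0 fully home, 0.035 at most
- bar3_mid (a joint): how far bar3's middle tube stands out of its outer tube, m; 0 fully home, 0.035 at most
- bar4: as bar1 (see also bar2 for lengths and bar3 for how it slides)
- bar4_foot (a point): centre of bar4's orange foot (28 mm along the bar, 36 wide, 40 high), on the tube axis, 20 mm above its underside; when all is home it lies 11 mm from the origin along x; axes as the bar's
- bar4_inner (a joint): how far bar4's inner tube stands out of its middle tube, m; 0 fully home, 0.035 at most
- bar4_mid (a joint): how far bar4's middle tube stands out of its outer tube, m; 0 fully home, 0.035 at most
- straightedge: loose aluminium straightedge, flat bar 46 (x) x 300 (y) x 6 (z) mm, about 350 g, with a hand grip standing on it, 14 mm wide, 180 mm long, centre line at x = -8 mm, top 34 mm above the underside. The graduated working edge is the long edge at x = +23 mm. Origin: centre of the underside; x towards the working edge, y along the bar, z up
- edge_mid (a point): middle of the straightedge's working edge, 3 mm above its underside; axes as the straightedge's
- glue_bottle: white glue bottle with red cap, 64 mm diameter, 170 mm tall, beyond the frame; bystander
- small_bottle: small red bottle with white cap, 32 mm diameter, 85 mm tall; bystander
- mirror_disc: thin round disc, 100 mm diameter, 6 mm thick, flat on the bench; bystander

How it is judged:
By the outcome, as a careful person would: the job done as asked, in the order asked, and still so for the second after the job is handed in, with the robot touching nothing.
Of bar1, bar2, bar3, bar4 only 3 to 4 are there at a start; the rules pass over those that are not, and their reading is None.
At some moment in a run one of straightedge may be knocked a few centimetres aside while the robot is not near it.
Once in a run the grip may slacken for a moment while it holds something.
It also fails if it takes over 208 s, if anything falls off the work surface, if the arm or the gripper's body presses on something with over 40 N, if the wrist force passes 120 N, or if a joint passes its speed limit or range.

## Working session

There is one attempt and no reset: what is moved stays moved. The work goes in short steps, Python scripts to look and compute and a tool call to move; the robot and the scene stay as the last step left them, time stands still between calls to the robot, and variables do not carry over. Pictures are saved under pics/ and viewed, at most 14 in all, crops included, and the job is handed in when it is done.

Besides the shell and the picture viewer there is one more tool, called after "Call:" by a JSON object that holds its "name" and its "arguments", one argument or row to a line. arm_command: Moves the arm, as the interface text tells. Its arguments: {"type":"object","properties":{"deltas":{"type":"array"}},"required":["deltas"]}

```bash
mkdir -p pics; ls; cat > h.py <<'E'
import numpy as np, cv2
from station import sense, capture, finish_job, tip_reach
def cam(n, save=None):
    c=capture(n); im=np.array(c["pixels"])
    if save: cv2.imwrite("pics/"+save,im)
    f=im.shape[0]/2/np.tan(np.radians(c["fovy"])/2)
    K=np.array([[f,0,c["cx"]],[0,f,c["cy"]],[0,0,1]])
    R=cv2.Rodrigues(np.array(c["rvec"],float))[0]; t=np.array(c["tvec"],float).ravel()
    return im,K,R,t
def w(c,u,v,z):
    _,K,R,t=c; d=R.T@np.linalg.solve(K,[u,v,1]); o=-R.T@t
    return o+d*(z-o[2])/d[2]
def px(c,p):
    _,K,R,t=c; q=K@(R@np.array(p,float)+t); return q[:2]/q[2]
E
python3 - <<'E'
from h import *
s=sense();print(s,tip_reach)
for n in("top","scene"):
    c=cam(n,n+"0.png");print(n,c[1][0,0],-c[2].T@c[3],c[2])
E
```

```text
pics
{'time_s': 0.0, 'joints': array([-5.35362386e+01,  2.20909078e+01,  3.78159770e-01, -2.71211811e-02,
       -6.84088543e+01, -1.48158683e+01]), 'joint_velocities': array([-0.00478734,  0.03444325, -0.05641464, -0.15886883, -0.04116734,
        0.07883976]), 'effort': array([-1.05735340e-03, -3.90668678e+01,  1.87410986e+01,  4.21991989e+00,
        1.11273222e-02, -1.91610852e-04]), 'tcp_pos': array([ 0.23036178, -0.58039663,  0.24045177]), 'ee_rot': array([[-9.29532811e-01, -3.68738296e-01, -9.07350873e-04],
       [-3.68739393e-01,  9.29530734e-01,  1.96842276e-03],
       [ 1.17577671e-04,  2.16428955e-03, -9.99997651e-01]]), 'wrist_force': array([-0.21171086, -0.28736555, -0.7688063 ]), 'moment': array([-0.02587462, -0.02502427, -0.01189678]), 'gripper_force': 0.0, 'gripper_width': 0.9972537958222173} 0.019
top 519.7443172504823 [ 0.36437076 -0.04723969  1.51373937] [[-0.02648932 -0.99964014  0.00423232]
 [-0.99184153  0.02575408 -0.12484831]
 [ 0.12469438 -0.00750494 -0.99216681]]
scene 399.6396948297721 [ 1.43605309 -0.09126266  0.81236643] [[ 0.02655315  0.99964119  0.00352321]
 [ 0.65139532 -0.01462915 -0.75859747]
 [-0.75827374  0.02243815 -0.65155004]]
```

View pics/top0.png

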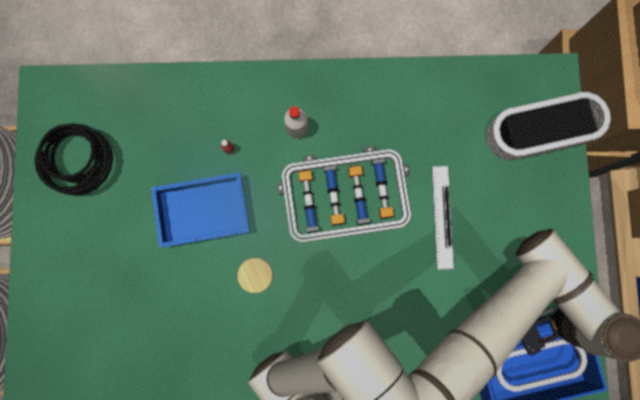

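View pics/scene0.png

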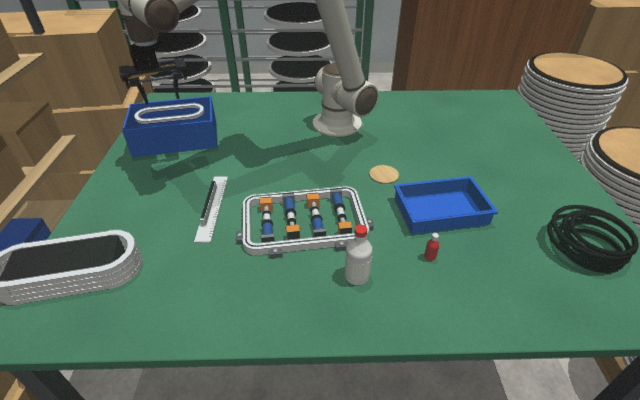

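Top view: the frame is at about (347,196) with four bars, orange feet at (306,176), (337,219), (356,172) and (386,212). The crate is at (203,210), and the straightedge at (444,217) has its grip to the right, so the working edge faces +y. The bottles are at (295,122) and (228,147).

```bash
cat >> h.py <<'E'
def go(x,y,z,yaw):
    """delta (tool axes, cm) and rotvec to pose pointing down, tool y axis at world yaw (deg), nearest half turn"""
    from scipy.spatial.transform import Rotation as Ro
    s=sense(); R=s["ee_rot"]; best=None
    for k in (0,180):
        a=np.radians(yaw+k); Y=np.array([np.cos(a),np.sin(a),0]); Z=np.array([0,0,-1.]); X=np.cross(Y,Z)
        r=Ro.from_matrix(R.T@np.c_[X,Y,Z]).as_rotvec()
        if best is None or np.linalg.norm(r)<np.linalg.norm(best): best=r
    d=R.T@(np.array([x,y,z])-s["tcp_pos"])*100
    print("go",best.round(3),d.round(2),"t",round(s["time_s"],1),"j",s["joints"].round(0))
E
python3 - <<'E'
from h import *
c=cam("top"); hsv=cv2.cvtColor(c[0],cv2.COLOR_BGR2HSV)
def wp(u,v,z): return w(c,u,v,z)[:2].round(4)
for n,p,z in(("frame",(347,196),.026),("crate",(203,210),.03),("SE",(444,217),.006),("disc",(255,275),0),("sb",(228,150),.0),("gb",(296,130),0)): print(n,wp(*p,z))
x=w(c,347,196,0);go(x[0]-0.0,x[1],.30,90)
E
```

```text
frame [ 0.5698 -0.1303]
crate [0.5394 0.2844]
SE [ 0.5034 -0.4123]
disc [0.3504 0.1409]
sb [0.7205 0.2173]
gb [0.7763 0.0141]
go [ 0.002 -0.     0.378] [-48.43  29.07  -5.89] t 0.1 j [-54.  22.   0.  -0. -68. -15.]
```

Call:
{"name": "arm_command", "arguments": {
  "deltas": [
    [0,0,0,-3.4,2,-1,-1],
    [0,0,0,-6.8,4,-2,-1],
    [0,0,0,-10.2,6,-3,-1],
    [0,0,0,-13.6,8,-4,-1],
    [0,0,0,-17,10,-5,-1],
    [0,0,0,-20.4,12,-6,-1],
    [0,0,0,-23.8,14,-6,-1],
    [0,0,0,-27.2,16,-6,-1]
  ]
}}

```text
time_s: 0.82
tcp_pos: [0.4253, -0.3301, 0.3023]
ee_rot: [[-0.929, -0.369, 0.002], [-0.369, 0.929, -0.0], [-0.001, -0.001, -1.0]]
wrist_force: [0.1, 0.1, 0.3]
gripper_width: 1.001
gripper_force: 0.0
```

Call:
{"name": "arm_command", "arguments": {
  "deltas": [
    [0,0,0.1,-3.4,2,0,-1],
    [0,0,0.2,-6.8,4,0,-1],
    [0,0,0.3,-10.2,6,0,-1],
    [0,0,0.378,-13.6,8,0,-1],
    [0,0,0.378,-17,10,0,-1],
    [0,0,0.378,-21.2,13.1,0,-1],
    [0,0,0.378,-21.2,13.1,0,-1],
    [0,0,0.378,-21.2,13.1,0,-1]
  ]
}}

```text
time_s: 1.48
tcp_pos: [0.5743, -0.1293, 0.3005]
ee_rot: [[-1.0, -0.004, -0.001], [-0.004, 1.0, 0.0], [0.001, 0.0, -1.0]]
wrist_force: [-0.2, -0.4, 0.6]
gripper_width: 1.005
gripper_force: 0.0
```

```bash
python3 - <<'E'
from h import *
s=sense();print(s["tcp_pos"],s["ee_rot"].round(3),s["joints"].round(0))
c=cam("wrist","w1.png");print(c[1][0,0],-c[2].T@c[3],c[2].round(2))
E
```

```text
[ 0.57429256 -0.12927985  0.30048509] [[-1.    -0.004 -0.001]
 [-0.004  1.     0.   ]
 [ 0.001  0.    -1.   ]] [  3.  17.   1.  -0. -74. -93.]
307.30137270081656 [ 0.50022386 -0.12926614  0.4438814 ] [[-0.    1.   -0.  ]
 [ 0.96  0.    0.27]
 [ 0.27  0.   -0.96]]
```

View pics/w1.png

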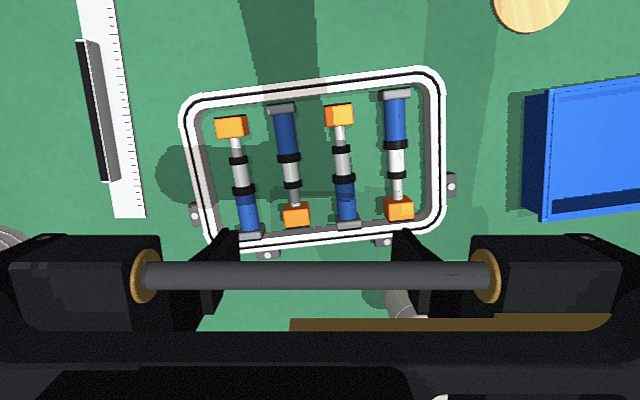

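```bash
python3 - <<'E'
from h import *
c=cam("wrist"); im=c[0]; hsv=cv2.cvtColor(im,cv2.COLOR_BGR2HSV)
g=im.astype(int)
white=(hsv[...,1]<40)&(hsv[...,2]>170)
P=[]
for u in range(225,410,3):
    v=np.where(white[60:130,u])[0]
    if len(v): P.append(w(c,u,60+v[0]-.5,.026)[:2])
P=np.array(P); k=np.polyfit(P[:,1],P[:,0],1)
for _ in range(3):
    r=P[:,0]-np.polyval(k,P[:,1]); P=P[abs(r)<.002]; k=np.polyfit(P[:,1],P[:,0],1)
print("near edge",k,len(P), "yaw frame x axis", np.degrees(-np.arctan(k[0])))
# side ends: left/right scanning rows
for nm,rng,rows in(("right",range(460,400,-1),range(110,190,4)),("left",range(170,215),range(125,180,4))):
    Q=[]
    for v in rows:
        for u in rng:
            if white[v,u]: Q.append((u,v,*w(c,u,v,.026)[:2].round(4)));break
    print(nm,Q[::4])
# orange blobs
m=((hsv[...,0]>8)&(hsv[...,0]<25)&(hsv[...,1]>140)&(hsv[...,2]>120)).astype(np.uint8); m[:90]=0;m[235:]=0
n,l,st,ce=cv2.connectedComponentsWithStats(m)
for i in range(1,n):
    if st[i,4]>80:
        V=hsv[...,2][l==i]; print("orange",st[i],np.percentile(V,[5,25,50,75,95]))
cv2.imwrite("pics/w1c.png",cv2.resize(im[60:260,180:460],None,fx=2.85,fy=2.85,interpolation=cv2.INTER_CUBIC))
E
```

```text
near edge [-0.12394164  0.44204713] 62 yaw frame x axis 7.065302118724469
right [(446, 110, np.float64(0.4961), np.float64(0.0404)), (446, 126, np.float64(0.5165), np.float64(0.0428)), (446, 142, np.float64(0.5374), np.float64(0.0452)), (446, 158, np.float64(0.559), np.float64(0.0477)), (446, 174, np.float64(0.5811), np.float64(0.0503))]
left [(179, 125, np.float64(0.516), np.float64(-0.3112)), (183, 141, np.float64(0.5369), np.float64(-0.3083)), (188, 157, np.float64(0.5584), np.float64(-0.3039)), (191, 173, np.float64(0.5806), np.float64(-0.3022))]
orange [325 105  30  23 510] [180.45 231.   246.   247.   255.  ]
orange [215 117  35  23 646] [130.25 245.   246.   247.   255.  ]
orange [389 196  27  26 479] [128.9 245.  246.  248.  255. ]
orange [284 203  27  25 453] [161.8 245.  246.  248.  255. ]
```

View pics/w1c.png

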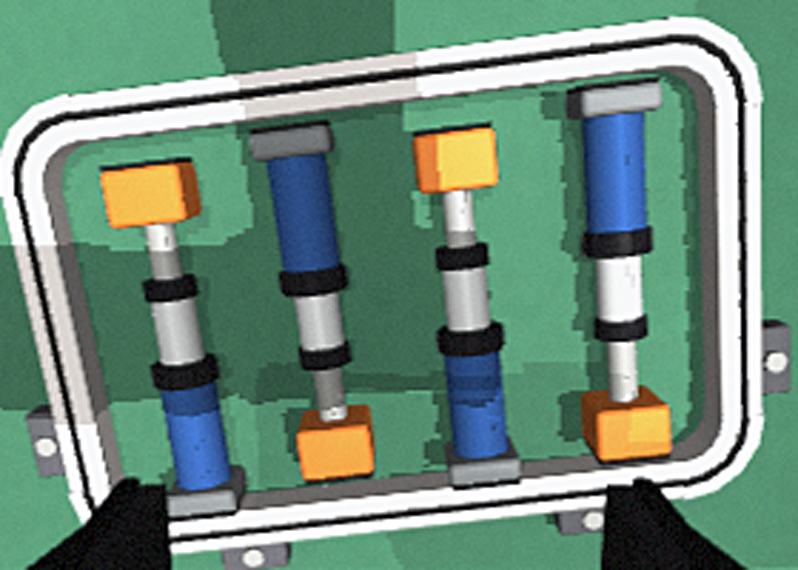

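The crop shows the four bars sharply. From left to right: D (orange near, crop (146,197), grey far (206,502)), C (grey near (292,137), orange (336,450)), B (orange near (457,159), grey (485,470)) and A (grey near (615,97), orange (630,432)).

```bash
cat >> h.py <<'E'
FY=np.radians(7.07); FX=np.array([np.cos(FY),np.sin(FY)]); FYv=np.array([-np.sin(FY),np.cos(FY)]); FC=np.array([.5737,-.1268])
def fr(p): d=np.array(p[:2])-FC; return np.array([d@FX,d@FYv])
def wf(a,b): return FC+a*FX+b*FYv
E
python3 - <<'E'
from h import *
c=cam("wrist")
B={"A":((630,432),(615,97)),"B":((457,159),(485,470)),"C":((336,450),(292,137)),"D":((146,197),(206,502))}
im=c[0].copy()
for n,(o,g) in B.items():
    po,pg=[w(c,180+p[0]/2.85,60+p[1]/2.85,.04)[:2] for p in(o,g)]
    d=po-pg; L=np.linalg.norm(d); a=np.degrees(np.arctan2(d[1],d[0]))
    print(n,"orange",po.round(4),"grey",pg.round(4),"len c-c %.4f (home .095)"%L,"yaw %.1f"%(a if abs(a)<90 else a-180*np.sign(a)),"frame o",fr(po).round(4),"g",fr(pg).round(4))
    ux=d/L; uy=np.array([-ux[1],ux[0]])
    for p,h in((po,.014),(pg,.007)):
        q=[px(c,[*(p+sx*h*ux+sy*.018*uy),z]) for z in(.04,0) for sx,sy in((1,1),(1,-1),(-1,-1),(-1,1),(1,1))]
        cv2.polylines(im,[np.round(np.array(q)*16).astype(int)],False,(255,0,255),1,shift=4)
cv2.imwrite("pics/w1d.png",cv2.resize(im[60:260,180:460],None,fx=2.85,fy=2.85,interpolation=cv2.INTER_CUBIC))
E
```

```text
A orange [ 0.6311 -0.0128] grey [ 0.4768 -0.031 ] len c-c 0.1554 (home .095) yaw 6.7 frame o [0.071  0.1061] g [-0.0844  0.1069]
B orange [ 0.5031 -0.0997] grey [ 0.6508 -0.0826] len c-c 0.1487 (home .095) yaw 6.6 frame o [-0.0667  0.0356] g [0.082  0.0344]
C orange [ 0.6405 -0.1557] grey [ 0.4937 -0.1731] len c-c 0.1478 (home .095) yaw 6.8 frame o [ 0.0627 -0.0369] g [-0.0851 -0.0361]
D orange [ 0.5198 -0.2397] grey [ 0.6679 -0.2206] len c-c 0.1493 (home .095) yaw 7.3 frame o [-0.0674 -0.1054] g [ 0.0819 -0.1047]
```

View pics/w1d.png

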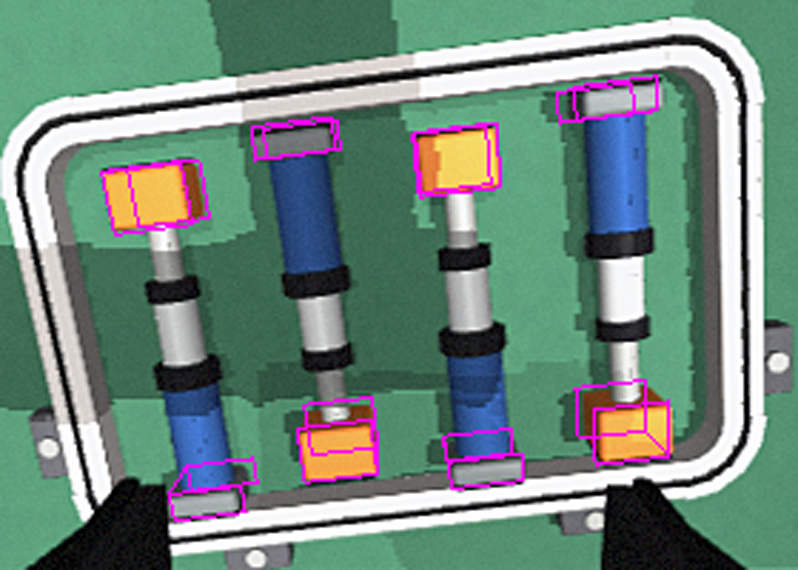

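The overlays match the bars to within about 2 mm. I start with bar A by gripping its orange foot.

```bash
python3 - <<'E'
from h import *
x=wf(.071,.1065); go(x[0],x[1],.10,97.07); print(wf(.071,.1065))
E
```

```text
go [-0.    -0.001 -0.124] [-5.87 12.02 20.13] t 1.6 j [  3.  16.   1.   0. -74. -93.]
[ 0.63105193 -0.01237096]
```

Call:
{"name": "arm_command", "arguments": {
  "deltas": [
    [0,0,-0.06,-1,2,3,-0.3],
    [0,0,-0.124,-2,4,6.5,-0.3],
    [0,0,-0.124,-3,6,10,-0.3],
    [0,0,-0.124,-4,8,13.5,-0.3],
    [0,0,-0.124,-5,10,17,-0.3],
    [0,0,-0.124,-5.87,12.02,20.1,-0.3],
    [0,0,-0.124,-5.87,12.02,20.1,-0.3],
    [0,0,-0.124,-5.87,12.02,20.1,-0.3]
  ]
}}

```text
time_s: 2.3
tcp_pos: [0.6306, -0.0127, 0.0986]
ee_rot: [[-0.992, -0.123, -0.005], [-0.123, 0.992, -0.001], [0.005, -0.001, -1.0]]
wrist_force: [0.6, -0.4, 0.1]
gripper_width: 0.655
gripper_force: 0.0
```

```bash
python3 - <<'E'
from h import *
x=wf(.071,.1065); go(x[0],x[1],.024,97.07); s=sense(); print(s["gripper_width"],s["ee_rot"].round(4))
cam("wrist","w2.png")
E
```

```text
go [-0.001 -0.005  0.   ] [-0.09  0.04  7.46] t 2.3 j [ 14.  30.  -9.   0. -52. -96.]
0.654655495339732 [[-9.924e-01 -1.231e-01 -4.700e-03]
 [-1.231e-01  9.924e-01 -1.300e-03]
 [ 4.800e-03 -8.000e-04 -1.000e+00]]
```

View pics/w2.png

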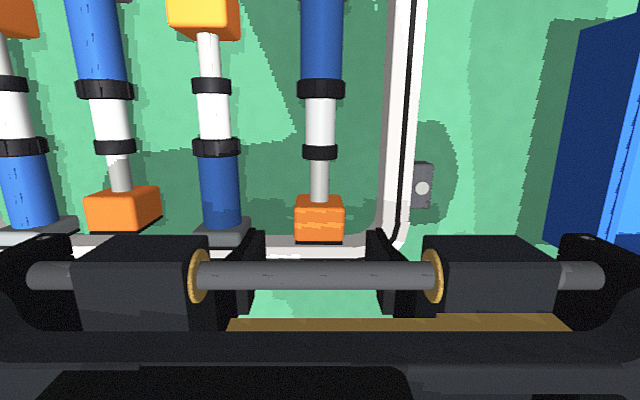

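The wrist view shows A's orange foot at (318,218), centred between the fingers. I go down and grip.

Call:
{"name": "arm_command", "arguments": {
  "deltas": [
    [0,0,0,-0.05,0,3.5,-0.3],
    [0,0,0,-0.05,0,6,-0.3],
    [0,0,0,-0.05,0,7.4,-0.3],
    [0,0,0,-0.05,0,7.4,-0.3],
    [0,0,0,-0.05,0,7.4,1],
    [0,0,0,-0.05,0,7.4,1],
    [0,0,0,-0.05,0,7.4,1],
    [0,0,0,-0.05,0,7.4,1]
  ]
}}

```text
time_s: 3.02
tcp_pos: [0.6335, -0.0116, 0.0287]
ee_rot: [[-0.992, -0.123, 0.004], [-0.123, 0.992, 0.001], [-0.004, 0.0, -1.0]]
wrist_force: [-0.0, 2.7, 1.1]
gripper_width: 0.436
gripper_force: 0.9
```

Call:
{"name": "arm_command", "arguments": {
  "deltas": [
    [0,0,0,0,0,0,1],
    [0,0,0,1,0,0,1],
    [0,0,0,2,0,0,1],
    [0,0,0,3,0,0,1],
    [0,0,0,4,0,0,1],
    [0,0,0,5,0,0,1],
    [0,0,0,5.7,0,0,1],
    [0,0,0,5.9,0,0,1]
  ]
}}

```text
time_s: 3.68
tcp_pos: [0.5771, -0.0177, 0.0286]
ee_rot: [[-0.992, -0.125, 0.01], [-0.125, 0.992, 0.002], [-0.01, 0.001, -1.0]]
wrist_force: [5.1, 2.7, 0.8]
gripper_width: 0.407
gripper_force: 30.0
```

```bash
python3 - <<'E'
from h import *
s=sense(); print(fr(s["tcp_pos"]),s["tcp_pos"][2],s["wrist_force"],s["gripper_width"],s["gripper_force"])
E
```

```text
[0.01683963 0.1078281 ] 0.028594072759646746 [5.07333577 2.72074475 0.77049939] 0.4071167262584624 29.99976010993123
```

Call:
{"name": "arm_command", "arguments": {
  "deltas": [
    [0,0,0,0.3,0,0,1],
    [0,0,0,0.6,0,0,1],
    [0,0,0,0.9,0,0,1],
    [0,0,0,1.1,0,0,1],
    [0,0,0,1.2,0,0,1],
    [0,0,0,1.2,0,0,1],
    [0,0,0,1.2,0,0,1],
    [0,0,0,1.2,0,0,1]
  ]
}}

```text
time_s: 4.35
tcp_pos: [0.5676, -0.0187, 0.0287]
ee_rot: [[-0.992, -0.125, 0.013], [-0.125, 0.992, 0.002], [-0.013, 0.001, -1.0]]
wrist_force: [6.6, 2.5, -0.1]
gripper_width: 0.415
gripper_force: 30.0
```

```bash
python3 - <<'E'
from h import *
s=sense(); print(fr(s["tcp_pos"]),s["tcp_pos"],s["wrist_force"],s["gripper_width"],s["gripper_force"])
E
```

```text
[0.00721619 0.10804147] [ 0.56756337 -0.01869184  0.02874321] [ 6.64354212  2.47781588 -0.09928453] 0.41480003392895837 29.999564196914434
```

Call:
{"name": "arm_command", "arguments": {
  "deltas": [
    [0,0,0,0.2,0,0,1],
    [0,0,0,0.3,0,0,1],
    [0,0,0,0.4,0,0,1],
    [0,0,0,0.5,0,0,1],
    [0,0,0,0.6,0,0,1],
    [0,0,0,0.6,0,0,1]
  ]
}}

```text
time_s: 4.85
tcp_pos: [0.5672, -0.0183, 0.0304]
ee_rot: [[-0.991, -0.128, 0.025], [-0.128, 0.992, 0.004], [-0.026, 0.001, -1.0]]
wrist_force: [14.7, 3.0, -1.1]
gripper_width: 0.412
gripper_force: 30.0
```

```bash
python3 - <<'E'
from h import *
s=sense(); print(fr(s["tcp_pos"]),s["tcp_pos"],s["wrist_force"],s["gripper_width"],s["gripper_force"])
E
```

```text
[0.00685762 0.1084932 ] [ 0.56715193 -0.01828768  0.03043749] [14.66462244  2.98914264 -1.07167391] 0.41238905954353494 29.99927034135908
```

Call:
{"name": "arm_command", "arguments": {
  "deltas": [
    [0,0,0,-0.5,0,0,1],
    [0,0,0,-0.5,0,0,-0.3],
    [0,0,0,-0.5,0,0,-0.3],
    [0,0,0,-0.5,0,0,-0.3]
  ]
}}

```text
time_s: 5.18
tcp_pos: [0.5598, -0.0208, 0.0263]
ee_rot: [[-0.992, -0.123, -0.002], [-0.123, 0.992, -0.0], [0.002, -0.0, -1.0]]
wrist_force: [-0.2, -0.3, 0.6]
gripper_width: 0.557
gripper_force: 0.0
```

```bash
python3 - <<'E'
from h import *
s=sense(); print(fr(s["tcp_pos"]),s["wrist_force"],s["gripper_width"])
x=wf(-.055,.107); go(x[0],x[1],.024,97.07)
# crate from scene+top: edges
c=cam("top"); hsv=cv2.cvtColor(c[0],cv2.COLOR_BGR2HSV)
m=((hsv[...,0]>100)&(hsv[...,0]<125)&(hsv[...,1]>120)).astype(np.uint8); m[:,262:]=0; m[260:]=0
cs,_=cv2.findContours(m,cv2.RETR_EXTERNAL,cv2.CHAIN_APPROX_NONE); k=max(cs,key=cv2.contourArea)
r=cv2.minAreaRect(k); b=cv2.boxPoints(r); print(r); 
B=np.array([w(c,*p,.052)[:2] for p in b]); print(B.round(4),B.mean(0).round(4),[np.linalg.norm(B[i]-B[i-1]).round(4) for i in range(4)])
cv2.imwrite("pics/t2.png",cv2.resize(c[0][150:270,130:270],None,fx=5,fy=5,interpolation=cv2.INTER_CUBIC))
E
```

```text
[-0.0007866   0.10692982] [-0.17879571 -0.33717732  0.56764867] 0.5566870822513581
go [-0.    -0.002  0.   ] [5.42 0.01 0.24] t 5.2 j [ 14.  30. -23.  -0. -37. -97.]
((199.20269775390625, 209.71621704101562), (61.320823669433594, 91.89903259277344), 80.53767395019531)
[[0.6066 0.4333]
 [0.6435 0.1757]
 [0.47   0.1485]
 [0.4343 0.4025]] [0.5386 0.29  ] [np.float64(0.175), np.float64(0.2603), np.float64(0.1757), np.float64(0.2565)]
```

View pics/t2.png

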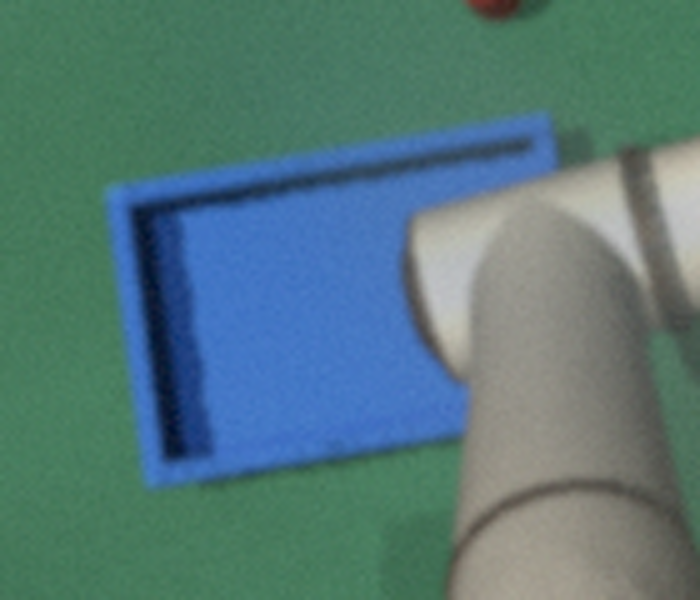

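The top view shows the crate, its right end hidden by the arm. The visible outline corners are near crop (110,185), (550,118) and (150,488), and it is yawed about 9°. Now I grip bar A's tube and lift.

Call:
{"name": "arm_command", "arguments": {
  "deltas": [
    [0,0,0,2.5,0,0.2,-0.3],
    [0,0,0,5.4,0,0.2,-0.3],
    [0,0,0,5.4,0,0.2,-0.3],
    [0,0,0,5.4,0,0.2,1],
    [0,0,0,5.4,0,0.2,1],
    [0,0,0,5.4,0,0.2,1],
    [0,0,0,5.4,0,0.2,1],
    [0,0,0,5.4,0,0.2,1]
  ]
}}

```text
time_s: 5.9
tcp_pos: [0.5079, -0.027, 0.0245]
ee_rot: [[-0.992, -0.123, 0.0], [-0.123, 0.992, 0.0], [-0.0, 0.0, -1.0]]
wrist_force: [-0.9, 3.4, -0.2]
gripper_width: 0.36
gripper_force: 1.4
```

Call:
{"name": "arm_command", "arguments": {
  "deltas": [
    [0,0,0,0,0,0,1],
    [0,0,0,0,0,-2,1],
    [0,0,0,0,0,-4,1],
    [0,0,0,0,0,-6,1],
    [0,0,0,0,0,-8,1],
    [0,0,0,0,0,-9,1],
    [0,0,0,0,0,-9,1],
    [0,0,0,0,0,-9,1]
  ]
}}

```text
time_s: 6.57
tcp_pos: [0.5067, -0.0272, 0.1139]
ee_rot: [[-0.992, -0.123, -0.001], [-0.123, 0.992, 0.0], [0.001, 0.001, -1.0]]
wrist_force: [-0.2, -0.3, -4.5]
gripper_width: 0.31
gripper_force: 30.0
```

```bash
python3 - <<'E'
from h import *
c=list(cam("top")); c[0]=cv2.imread("pics/top0.png"); hsv=cv2.cvtColor(c[0],cv2.COLOR_BGR2HSV)
m=((hsv[...,0]>100)&(hsv[...,0]<125)&(hsv[...,1]>120)).astype(np.uint8); m[:,262:]=0; m[260:]=0
cs,_=cv2.findContours(m,cv2.RETR_EXTERNAL,cv2.CHAIN_APPROX_NONE); k=max(cs,key=cv2.contourArea)
B=np.array([w(c,*p,.052)[:2] for p in cv2.boxPoints(cv2.minAreaRect(k))]); print(B.round(4),B.mean(0).round(4),[np.linalg.norm(B[i]-B[i-1]).round(4) for i in range(4)])
C=np.array([w(c,*p[0],.052)[:2] for p in k],np.float32); r=cv2.minAreaRect(C); print("world rect",r)
s=sense(); print(s["gripper_width"],s["gripper_force"],s["tcp_pos"])
go(.5386,.2,.115,97.07)
E
```

```text
[[0.6059 0.4336]
 [0.6437 0.1748]
 [0.4702 0.1473]
 [0.4337 0.4024]] [0.5384 0.2895] [np.float64(0.175), np.float64(0.2615), np.float64(0.1757), np.float64(0.2577)]
world rect ((0.5388068556785583, 0.28871360421180725), (0.17505444586277008, 0.25767162442207336), 8.407638549804688)
0.30764567745031063 29.995644986629486 [ 0.50614456 -0.02730782  0.11322094]
go [ 0.    -0.003 -0.   ] [-6.01 22.16 -0.19] t 6.6 j [ 15.  19. -26.  -0. -46. -98.]
```

```bash
cat >> h.py <<'E'
CY=np.radians(8.4); CC=np.array([.5388,.2887]); CX=np.array([np.cos(CY),np.sin(CY)]); CYv=np.array([-np.sin(CY),np.cos(CY)])
def wc(a,b): return CC+a*CX+b*CYv
def cr(p): d=np.array(p[:2])-CC; return np.array([d@CX,d@CYv])
E
python3 - <<'E'
from h import *
x=wc(-.018,.078); print(x); go(x[0],x[1],.125,98.4)
E
```

```text
[0.50959862 0.36323375]
go [ 0.    -0.003 -0.024] [-5.13 38.72 -1.18] t 6.6 j [ 15.  19. -26.  -0. -46. -98.]
```

Call:
{"name": "arm_command", "arguments": {
  "deltas": [
    [0,0,0,-0.3,3,-1.2,1],
    [0,0,0,-0.6,6.5,-1.2,1],
    [0,0,0,-1,10,-1.2,1],
    [0,0,0,-1.5,14,-1.2,1],
    [0,0,0,-2,18,-1.2,1],
    [0,0,0,-2.5,22,-1.2,1],
    [0,0,0,-3,26,-1.2,1],
    [0,0,0,-3.5,30,-1.2,1]
  ]
}}

```text
time_s: 7.28
tcp_pos: [0.5036, 0.2761, 0.1243]
ee_rot: [[-0.992, -0.123, -0.003], [-0.123, 0.992, -0.003], [0.004, -0.002, -1.0]]
wrist_force: [0.3, -0.8, -3.7]
gripper_width: 0.314
gripper_force: 30.0
```

Call:
{"name": "arm_command", "arguments": {
  "deltas": [
    [0,0,-0.024,-0.6,3,0,1],
    [0,0,-0.024,-1.2,6,0,1],
    [0,0,-0.024,-1.6,8,0,1],
    [0,0,-0.024,-1.63,8.7,0,1],
    [0,0,-0.024,-1.63,8.7,0,1],
    [0,0,-0.024,-1.63,8.7,0,1]
  ]
}}

```text
time_s: 7.78
tcp_pos: [0.5094, 0.3621, 0.1245]
ee_rot: [[-0.989, -0.147, -0.003], [-0.147, 0.989, -0.003], [0.004, -0.003, -1.0]]
wrist_force: [0.3, -0.5, -3.8]
gripper_width: 0.313
gripper_force: 30.0
```

```bash
python3 - <<'E'
from h import *
c=cam("wrist"); im=c[0].copy(); s=sense(); print(s["gripper_width"],s["gripper_force"])
x=wc(-.018,.078); go(x[0],x[1],.027,98.4)
def box(a,b,z,col):
    q=[px(c,[*wc(sx*a,sy*b),z]) for sx,sy in((1,1),(1,-1),(-1,-1),(-1,1))]
    cv2.polylines(im,[np.round(np.array(q)*16).astype(int)],True,col,1,cv2.LINE_AA,4)
box(.08,.121,.055,(255,0,255)); box(.075,.116,.005,(0,255,255)); box(.075,.116,.055,(0,0,255))
cv2.imwrite("pics/w3.png",im)
E
```

```text
0.3129604129486095 29.997612833976746
go [-0.002 -0.003  0.   ] [-0.05  0.18  9.8 ] t 7.8 j [  50.   28.   -8.   -0.  -54. -132.]
```

View pics/w3.png

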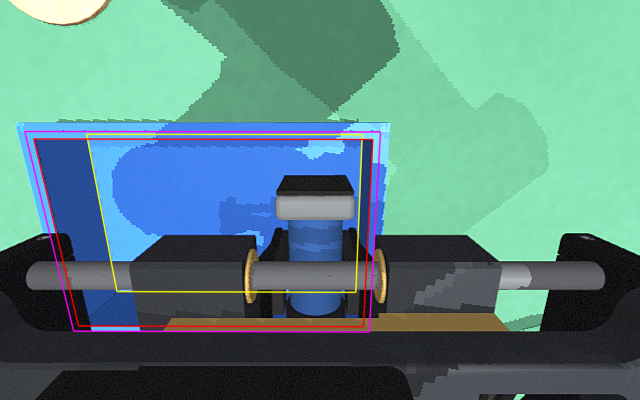

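The wrist view with overlays shows the crate estimate fits: magenta at the outer wall, with the rim about 6 mm outside it. The right finger is clear of the wall at x≈372, so I lower the bar.

Call:
{"name": "arm_command", "arguments": {
  "deltas": [
    [0,0,0,0,0,3,1],
    [0,0,0,0,0,6,1],
    [0,0,0,0,0,8,1],
    [0,0,0,0,0,9,1],
    [0,0,0,0,0,9.3,1],
    [0,0,0,0,0,9.3,1],
    [0,0,0,0,0,9.3,1]
  ]
}}

```text
time_s: 8.42
tcp_pos: [0.5114, 0.3635, 0.035]
ee_rot: [[-0.989, -0.147, 0.002], [-0.147, 0.989, 0.002], [-0.002, 0.001, -1.0]]
wrist_force: [0.4, 0.0, -2.5]
gripper_width: 0.311
gripper_force: 30.0
```

```bash
python3 - <<'E'
from h import *
s=sense(); print(s["tcp_pos"],cr(s["tcp_pos"]),s["wrist_force"])
E
```

```text
[0.51135986 0.36350655 0.03497405] [-0.01621781  0.07801259] [ 0.37623797  0.00528915 -2.48100654]
```

Call:
{"name": "arm_command", "arguments": {
  "deltas": [
    [0,0,0,0,0,0.4,1],
    [0,0,0,0,0,0.5,1],
    [0,0,0,0,0,0.5,1],
    [0,0,0,0,0,0.5,0.1],
    [0,0,0,0,0,0.5,0.1],
    [0,0,0,0,0,0.5,0.1],
    [0,0,0,0,0,0.5,0.1],
    [0,0,0,0,0,0.4,0.1]
  ]
}}

```text
time_s: 9.08
tcp_pos: [0.5104, 0.3632, 0.0296]
ee_rot: [[-0.989, -0.147, 0.0], [-0.147, 0.989, -0.0], [0.0, -0.0, -1.0]]
wrist_force: [-0.6, 0.7, 0.4]
gripper_width: 0.443
gripper_force: 0.0
```

Call:
{"name": "arm_command", "arguments": {
  "deltas": [
    [0,0,0,0,0,-2,0.1],
    [0,0,0,0,0,-5,0.1],
    [0,0,0,0,0,-8,0.1],
    [0,0,0,0,0,-10,0.1],
    [0,0,0,0,0,-10,-0.3]
  ]
}}

```text
time_s: 9.5
tcp_pos: [0.5127, 0.3653, 0.1354]
ee_rot: [[-0.989, -0.148, 0.008], [-0.148, 0.989, 0.007], [-0.009, 0.006, -1.0]]
wrist_force: [0.1, 0.3, 0.4]
gripper_width: 0.481
gripper_force: 0.0
```

```bash
python3 - <<'E'
from h import *
s=sense(); print(s["tcp_pos"],s["gripper_width"])
x=wf(-.0667,.035); print(x); go(x[0],x[1],.125,97.07)
E
```

```text
[0.5127271  0.36527988 0.13539984] 0.48056440739537715
[ 0.50319929 -0.10027568]
go [0.006 0.009 0.026] [  7.86 -45.9    0.71] t 9.5 j [  50.   27.   -7.    0.  -55. -132.]
```

Call:
{"name": "arm_command", "arguments": {
  "deltas": [
    [0,0,0,0.6,-4,0,-0.3],
    [0,0,0,1.2,-8,0,-0.3],
    [0,0,0,1.8,-12,0,-0.3],
    [0,0,0,2.4,-16,0,-0.3],
    [0,0,0,3,-20,0,-0.3],
    [0,0,0,3.6,-24,0,-0.3],
    [0,0,0,4.2,-28,0,-0.3],
    [0,0,0,5,-32,0,-0.3]
  ]
}}

```text
time_s: 10.17
tcp_pos: [0.5077, 0.0375, 0.1294]
ee_rot: [[-0.989, -0.148, 0.0], [-0.148, 0.989, -0.0], [-0.0, -0.0, -1.0]]
wrist_force: [0.7, 0.0, -0.5]
gripper_width: 0.653
gripper_force: 0.0
```

Call:
{"name": "arm_command", "arguments": {
  "deltas": [
    [0,0,0.025,0.7,-4,1,-0.3],
    [0,0,0.025,1.4,-8,2,-0.3],
    [0,0,0.025,2.4,-12,3,-0.3],
    [0,0,0.025,2.9,-13.9,3.7,-0.3],
    [0,0,0.025,2.9,-13.9,3.7,-0.3],
    [0,0,0.025,2.9,-13.9,3.7,-0.3],
    [0,0,0.025,2.9,-13.9,3.7,-0.3]
  ]
}}

```text
time_s: 10.75
tcp_pos: [0.5001, -0.1022, 0.0926]
ee_rot: [[-0.992, -0.123, 0.0], [-0.123, 0.992, -0.0], [-0.0, -0.0, -1.0]]
wrist_force: [0.7, 0.5, 0.0]
gripper_width: 0.648
gripper_force: 0.0
```

```bash
python3 - <<'E'
from h import *
x=wf(-.0667,.035); go(x[0],x[1],.025,97.07); print(sense()["gripper_width"])
E
```

```text
go [-0.     0.    -0.001] [-0.33  0.16  6.76] t 10.8 j [  7.  21. -27.   0. -43. -90.]
0.6482669849089384
```

Call:
{"name": "arm_command", "arguments": {
  "deltas": [
    [0,0,0,-0.3,0.15,3.5,-0.3],
    [0,0,0,-0.3,0.15,6,-0.3],
    [0,0,0,-0.3,0.15,6.8,-0.3],
    [0,0,0,-0.3,0.15,6.8,-0.3],
    [0,0,0,-0.3,0.15,6.8,1],
    [0,0,0,-0.3,0.15,6.8,1],
    [0,0,0,-0.3,0.15,6.8,1],
    [0,0,0,-0.3,0.15,6.8,1]
  ]
}}

```text
time_s: 11.42
tcp_pos: [0.5036, -0.1004, 0.0259]
ee_rot: [[-0.992, -0.123, 0.003], [-0.123, 0.992, 0.0], [-0.003, -0.0, -1.0]]
wrist_force: [0.9, -0.4, 0.2]
gripper_width: 0.428
gripper_force: 0.3
```

Call:
{"name": "arm_command", "arguments": {
  "deltas": [
    [0,0,0,0,0,0,1],
    [0,0,0,-1,0,0,1],
    [0,0,0,-2,0,0,1],
    [0,0,0,-3,0,0,1],
    [0,0,0,-4,0,0,1],
    [0,0,0,-5,0,0,1],
    [0,0,0,-5.5,0,0,1],
    [0,0,0,-5.9,0,0,1]
  ]
}}

```text
time_s: 12.08
tcp_pos: [0.5517, -0.095, 0.0254]
ee_rot: [[-0.992, -0.121, -0.022], [-0.121, 0.993, -0.002], [0.022, 0.001, -1.0]]
wrist_force: [-19.5, -0.7, 22.7]
gripper_width: 0.409
gripper_force: 30.0
```

Call:
{"name": "arm_command", "arguments": {
  "deltas": [
    [0,0,0,-0.2,0,0,1],
    [0,0,0,-0.4,0,0,1],
    [0,0,0,-0.6,0,0,1],
    [0,0,0,-0.7,0,0,1],
    [0,0,0,-0.7,0,0,1]
  ]
}}

```text
time_s: 12.5
tcp_pos: [0.5594, -0.0941, 0.0254]
ee_rot: [[-0.992, -0.121, -0.019], [-0.121, 0.993, -0.002], [0.019, 0.001, -1.0]]
wrist_force: [-17.3, -1.0, 20.3]
gripper_width: 0.409
gripper_force: 30.0
```

```bash
python3 - <<'E'
from h import *
s=sense(); print(fr(s["tcp_pos"]),s["tcp_pos"],s["wrist_force"],s["gripper_width"],s["gripper_force"])
E
```

```text
[-0.01018464  0.03425177] [ 0.55937703 -0.09406221  0.02536889] [-17.32840754  -0.99441711  20.2554467 ] 0.4088310199199899 30.00357165466994
```

Call:
{"name": "arm_command", "arguments": {
  "deltas": [
    [0,0,0,0,0,-0.15,1],
    [0,0,0,0,0,-0.25,1],
    [0,0,0,0,0,-0.25,1]
  ]
}}

```text
time_s: 12.75
tcp_pos: [0.5628, -0.0933, 0.0255]
ee_rot: [[-0.993, -0.12, -0.011], [-0.12, 0.993, -0.0], [0.011, 0.001, -1.0]]
wrist_force: [-4.6, -0.9, -2.5]
gripper_width: 0.412
gripper_force: 30.0
```

Call:
{"name": "arm_command", "arguments": {
  "deltas": [
    [0,0,0,-0.2,0,0,1],
    [0,0,0,-0.4,0,0,1],
    [0,0,0,-0.5,0,0,1],
    [0,0,0,-0.5,0,0,1],
    [0,0,0,-0.5,0,0,1]
  ]
}}

```text
time_s: 13.17
tcp_pos: [0.5636, -0.0933, 0.0254]
ee_rot: [[-0.993, -0.12, -0.021], [-0.12, 0.993, -0.001], [0.021, 0.002, -1.0]]
wrist_force: [-13.8, -1.7, 7.2]
gripper_width: 0.412
gripper_force: 30.0
```

```bash
python3 - <<'E'
from h import *
s=sense(); print(fr(s["tcp_pos"]),s["tcp_pos"],s["wrist_force"],s["gripper_width"],s["gripper_force"])
E
```

```text
[-0.00588833  0.03451955] [ 0.56360771 -0.09326767  0.02543505] [-13.76879685  -1.74491424   7.24230724] 0.41160226512452813 30.00111050438136
```

Call:
{"name": "arm_command", "arguments": {
  "deltas": [
    [0,0,0,0.4,0,0,1],
    [0,0,0,0.4,0,0,-0.3],
    [0,0,0,0.4,0,0,-0.3],
    [0,0,0,0.4,0,0,-0.3],
    [0,0,0,0.4,0,0,-0.3]
  ]
}}

```text
time_s: 13.58
tcp_pos: [0.5703, -0.0922, 0.0276]
ee_rot: [[-0.992, -0.123, 0.002], [-0.123, 0.992, 0.0], [-0.002, -0.0, -1.0]]
wrist_force: [0.7, -0.3, -0.8]
gripper_width: 0.61
gripper_force: 0.0
```

```bash
python3 - <<'E'
from h import *
s=sense(); print(fr(s["tcp_pos"]),s["wrist_force"],s["gripper_width"])
x=wf(.056,.0348); go(x[0],x[1],.024,97.07)
E
```

```text
[0.0008811  0.03470802] [ 0.72055454 -0.29842996 -0.80457183] 0.6096762333354495
go [-0.     0.002 -0.   ] [-5.51  0.01  0.37] t 13.6 j [  7.  31. -20.   0. -38. -90.]
```

Call:
{"name": "arm_command", "arguments": {
  "deltas": [
    [0,0,0,-2.5,0,0.3,-0.3],
    [0,0,0,-5.5,0,0.3,-0.3],
    [0,0,0,-5.5,0,0.3,-0.3],
    [0,0,0,-5.5,0,0.3,1],
    [0,0,0,-5.5,0,0.3,1],
    [0,0,0,-5.5,0,0.3,1],
    [0,0,0,-5.5,0,0.3,1],
    [0,0,0,-5.5,0,0.3,1]
  ]
}}

```text
time_s: 14.25
tcp_pos: [0.6232, -0.0857, 0.0242]
ee_rot: [[-0.992, -0.122, -0.0], [-0.122, 0.992, 0.0], [0.0, 0.0, -1.0]]
wrist_force: [-0.9, 0.3, 0.1]
gripper_width: 0.357
gripper_force: 0.0
```

Call:
{"name": "arm_command", "arguments": {
  "deltas": [
    [0,0,0,0,0,0,1],
    [0,0,0,0,0,-2,1],
    [0,0,0,0,0,-4,1],
    [0,0,0,0,0,-6,1],
    [0,0,0,0,0,-8,1],
    [0,0,0,0,0,-10,1],
    [0,0,0,0,0,-10,1],
    [0,0,0,0,0,-10,1]
  ]
}}

```text
time_s: 14.92
tcp_pos: [0.6235, -0.0855, 0.1241]
ee_rot: [[-0.993, -0.122, 0.001], [-0.122, 0.993, 0.001], [-0.001, 0.001, -1.0]]
wrist_force: [-0.6, -0.3, -4.2]
gripper_width: 0.317
gripper_force: 30.0
```

```bash
python3 - <<'E'
from h import *
s=sense(); print(s["gripper_width"],s["gripper_force"],s["tcp_pos"])
x=wc(.018,.024); go(x[0],x[1],.13,98.4)
E
```

```text
0.3169121690103061 29.999310672283173 [ 0.62352587 -0.08546558  0.12410321]
go [ 0.001  0.001 -0.024] [ 2.11 40.61 -0.56] t 14.9 j [  7.  28.  -8.  -0. -54. -90.]
```

Call:
{"name": "arm_command", "arguments": {
  "deltas": [
    [0,0,0,0.2,3,-0.6,1],
    [0,0,0,0.4,6.5,-0.6,1],
    [0,0,0,0.6,10,-0.6,1],
    [0,0,0,0.8,14,-0.6,1],
    [0,0,0,1,18,-0.6,1],
    [0,0,0,1.2,22,-0.6,1],
    [0,0,0,1.4,26,-0.6,1],
    [0,0,0,1.6,30,-0.6,1]
  ]
}}

```text
time_s: 15.58
tcp_pos: [0.5689, 0.2112, 0.1273]
ee_rot: [[-0.993, -0.122, -0.004], [-0.122, 0.993, -0.002], [0.005, -0.002, -1.0]]
wrist_force: [0.5, -0.1, -4.3]
gripper_width: 0.309
gripper_force: 30.0
```

Call:
{"name": "arm_command", "arguments": {
  "deltas": [
    [0,0,-0.024,0.2,3,0,1],
    [0,0,-0.024,0.4,6,0,1],
    [0,0,-0.024,0.5,9,0,1],
    [0,0,-0.024,0.5,10.6,0,1],
    [0,0,-0.024,0.5,10.6,0,1],
    [0,0,-0.024,0.5,10.6,0,1]
  ]
}}

```text
time_s: 16.08
tcp_pos: [0.5519, 0.3147, 0.1277]
ee_rot: [[-0.989, -0.147, -0.003], [-0.147, 0.989, -0.003], [0.004, -0.002, -1.0]]
wrist_force: [-0.6, -0.1, -3.0]
gripper_width: 0.312
gripper_force: 30.0
```

```bash
python3 - <<'E'
from h import *
s=sense(); print(s["gripper_width"],s["gripper_force"],cr(s["tcp_pos"]))
x=wc(.018,.024); go(x[0],x[1],.03,98.4); cam("wrist","w4.png")
E
```

```text
0.3117316456119147 29.999634325504303 [0.01673502 0.02376766]
go [-0.002 -0.004  0.001] [-0.16  0.04  9.77] t 16.1 j [  44.   29.   -6.   -0.  -55. -126.]
```

View pics/w4.png

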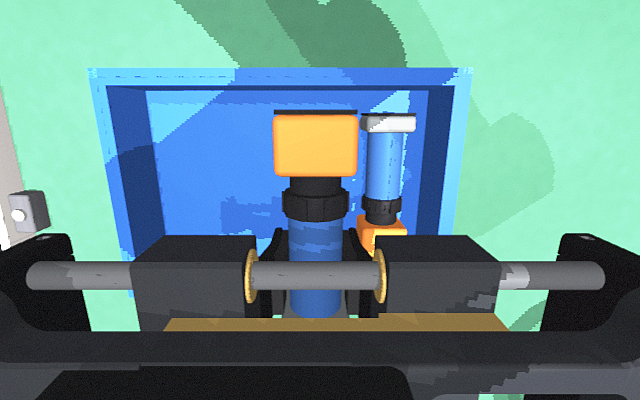

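Bar A lies flat in the crate at (385,180), collapsed. The held bar B at (315,190) is collapsed too, with rings and foot together. I lower B.

Call:
{"name": "arm_command", "arguments": {
  "deltas": [
    [0,0,0,0,0,3,1],
    [0,0,0,0,0,6,1],
    [0,0,0,0,0,8,1],
    [0,0,0,0,0,9.3,1],
    [0,0,0,0,0,9.8,1],
    [0,0,0,0,0,9.8,1],
    [0,0,0,0,0,9.8,1],
    [0,0,0,0,0,9.8,1]
  ]
}}

```text
time_s: 16.8
tcp_pos: [0.554, 0.3146, 0.033]
ee_rot: [[-0.989, -0.146, 0.002], [-0.146, 0.989, 0.001], [-0.002, 0.001, -1.0]]
wrist_force: [-0.6, 0.4, -4.2]
gripper_width: 0.313
gripper_force: 30.0
```

Call:
{"name": "arm_command", "arguments": {
  "deltas": [
    [0,0,0,0,0,0,1],
    [0,0,0,0,0,0,0.15],
    [0,0,0,0,0,0,0.15],
    [0,0,0,0,0,0,0.15],
    [0,0,0,0,0,-1,0.15],
    [0,0,0,0,0,-4,0.15],
    [0,0,0,0,0,-7,0.15],
    [0,0,0,0,0,-10,-0.3]
  ]
}}

```text
time_s: 17.47
tcp_pos: [0.5532, 0.3147, 0.1342]
ee_rot: [[-0.989, -0.147, 0.001], [-0.147, 0.989, -0.0], [-0.001, -0.0, -1.0]]
wrist_force: [0.4, -0.1, 0.8]
gripper_width: 0.452
gripper_force: 0.0
```

```bash
python3 - <<'E'
from h import *
s=sense(); print(s["tcp_pos"],s["gripper_width"])
x=wf(.0635,-.0365); print(x); go(x[0],x[1],.10,97.07)
E
```

```text
[0.5532356  0.31473253 0.13420894] 0.45171740267530386
[ 0.64120967 -0.15520677]
go [-0.     0.001  0.024] [ -1.81 -47.78   3.43] t 17.5 j [  44.   28.   -6.    0.  -56. -126.]
```

Call:
{"name": "arm_command", "arguments": {
  "deltas": [
    [0,0,0,0,-4,0,-0.3],
    [0,0,0,0,-8,0,-0.3],
    [0,0,0,-0.3,-12,0,-0.3],
    [0,0,0,-0.6,-16,0,-0.3],
    [0,0,0,-0.9,-20,0,-0.3],
    [0,0,0,-1.2,-24,0,-0.3],
    [0,0,0,-1.5,-28,0,-0.3],
    [0,0,0,-1.5,-32,0,-0.3]
  ]
}}

```text
time_s: 18.13
tcp_pos: [0.6157, -0.0014, 0.1336]
ee_rot: [[-0.989, -0.147, 0.003], [-0.147, 0.989, 0.0], [-0.003, -0.0, -1.0]]
wrist_force: [0.9, 0.3, -0.2]
gripper_width: 0.648
gripper_force: 0.0
```

Call:
{"name": "arm_command", "arguments": {
  "deltas": [
    [0,0,0.024,0,-4,1,-0.3],
    [0,0,0.024,-0.1,-8,2,-0.3],
    [0,0,0.024,-0.2,-12,3,-0.3],
    [0,0,0.024,-0.3,-15.8,3.4,-0.3],
    [0,0,0.024,-0.3,-15.8,3.4,-0.3],
    [0,0,0.024,-0.3,-15.8,3.4,-0.3],
    [0,0,0.024,-0.3,-15.8,3.4,-0.3]
  ]
}}

```text
time_s: 18.72
tcp_pos: [0.6411, -0.1556, 0.0989]
ee_rot: [[-0.993, -0.122, 0.001], [-0.122, 0.993, -0.0], [-0.001, -0.0, -1.0]]
wrist_force: [0.8, 1.4, 0.1]
gripper_width: 0.65
gripper_force: 0.0
```

```bash
python3 - <<'E'
from h import *
x=wf(.0635,-.0365); go(x[0],x[1],.026,97.07); print(sense()["gripper_width"])
E
```

```text
go [-0.     0.001 -0.001] [-0.01  0.04  7.29] t 18.7 j [  0.  32.  -4.   0. -53. -83.]
0.6498096506208071
```

Call:
{"name": "arm_command", "arguments": {
  "deltas": [
    [0,0,0,0,0,3.5,-0.3],
    [0,0,0,0,0,6,-0.3],
    [0,0,0,0,0,7.2,-0.3],
    [0,0,0,0,0,7.2,-0.3],
    [0,0,0,0,0,7.2,1],
    [0,0,0,0,0,7.2,1],
    [0,0,0,0,0,7.2,1],
    [0,0,0,0,0,7.2,1]
  ]
}}

```text
time_s: 19.38
tcp_pos: [0.6419, -0.1554, 0.0278]
ee_rot: [[-0.992, -0.123, 0.003], [-0.123, 0.992, -0.0], [-0.003, -0.001, -1.0]]
wrist_force: [-1.1, -0.6, 0.3]
gripper_width: 0.427
gripper_force: 0.0
```

Call:
{"name": "arm_command", "arguments": {
  "deltas": [
    [0,0,0,0,0,0,1],
    [0,0,0,1,0,0,1],
    [0,0,0,2,0,0,1],
    [0,0,0,3,0,0,1],
    [0,0,0,4,0,0,1],
    [0,0,0,5,0,0,1],
    [0,0,0,5.2,0,0,1],
    [0,0,0,5.4,0,0,1]
  ]
}}

```text
time_s: 20.05
tcp_pos: [0.5903, -0.1623, 0.0277]
ee_rot: [[-0.992, -0.123, 0.007], [-0.123, 0.992, -0.001], [-0.007, -0.002, -1.0]]
wrist_force: [5.3, 0.2, 1.6]
gripper_width: 0.412
gripper_force: 30.0
```

Call:
{"name": "arm_command", "arguments": {
  "deltas": [
    [0,0,0,0.2,0,0,1],
    [0,0,0,0.4,0,0,1],
    [0,0,0,0.6,0,0,1],
    [0,0,0,0.8,0,0,1],
    [0,0,0,1,0,0,1],
    [0,0,0,1,0,0,1]
  ]
}}

```text
time_s: 20.55
tcp_pos: [0.5833, -0.1632, 0.0282]
ee_rot: [[-0.992, -0.124, 0.013], [-0.124, 0.992, -0.001], [-0.013, -0.003, -1.0]]
wrist_force: [8.0, 0.0, -0.3]
gripper_width: 0.409
gripper_force: 30.0
```

```bash
python3 - <<'E'
from h import *
s=sense(); print(fr(s["tcp_pos"]),s["tcp_pos"],s["wrist_force"],s["gripper_width"],s["gripper_force"])
E
```

```text
[ 0.00502041 -0.03733776] [ 0.58327784 -0.16323595  0.02824181] [ 8.00662982  0.04473499 -0.25682962] 0.40907297997644587 29.999787462875247
```

Call:
{"name": "arm_command", "arguments": {
  "deltas": [
    [0,0,0,0.2,0,0,1],
    [0,0,0,0.4,0,0,1],
    [0,0,0,0.6,0,0,1],
    [0,0,0,0.6,0,0,1],
    [0,0,0,0.6,0,0,1]
  ]
}}

```text
time_s: 20.97
tcp_pos: [0.5831, -0.1633, 0.0298]
ee_rot: [[-0.992, -0.125, 0.026], [-0.125, 0.992, -0.001], [-0.025, -0.004, -1.0]]
wrist_force: [15.1, 3.5, -1.3]
gripper_width: 0.409
gripper_force: 30.0
```

```bash
python3 - <<'E'
from h import *
s=sense(); print(fr(s["tcp_pos"]),s["tcp_pos"],s["wrist_force"],s["gripper_width"],s["gripper_force"])
E
```

```text
[ 0.00478552 -0.03740007] [ 0.5830524  -0.16332669  0.02978431] [15.14325199  3.47756984 -1.32207036] 0.4088604378044581 29.999392116442323
```

Call:
{"name": "arm_command", "arguments": {
  "deltas": [
    [0,0,0,-0.6,0,0,1],
    [0,0,0,-0.6,0,0,-0.3],
    [0,0,0,-0.6,0,0,-0.3],
    [0,0,0,-0.6,0,0,-0.3],
    [0,0,0,-0.6,0,0,-0.3]
  ]
}}

```text
time_s: 21.38
tcp_pos: [0.5761, -0.1635, 0.0256]
ee_rot: [[-0.993, -0.122, -0.002], [-0.122, 0.993, 0.0], [0.002, 0.0, -1.0]]
wrist_force: [-0.3, -0.3, -0.2]
gripper_width: 0.609
gripper_force: 0.0
```

```bash
python3 - <<'E'
from h import *
s=sense(); print(fr(s["tcp_pos"]),s["wrist_force"],s["gripper_width"])
x=wf(-.056,-.037); go(x[0],x[1],.024,97.07)
E
```

```text
[-0.00213721 -0.03669122] [-0.31971188 -0.30133712 -0.20251016] 0.6094788012891912
go [ 0.    -0.002 -0.001] [ 5.39 -0.04  0.17] t 21.4 j [ -0.  33. -17.  -0. -40. -83.]
```

Call:
{"name": "arm_command", "arguments": {
  "deltas": [
    [0,0,0,2.5,0,0.1,-0.3],
    [0,0,0,5.4,0,0.1,-0.3],
    [0,0,0,5.4,0,0.1,-0.3],
    [0,0,0,5.4,0,0.1,1],
    [0,0,0,5.4,0,0.1,1],
    [0,0,0,5.4,0,0.1,1],
    [0,0,0,5.4,0,0.1,1],
    [0,0,0,5.4,0,0.1,1]
  ]
}}

```text
time_s: 22.05
tcp_pos: [0.5244, -0.1699, 0.025]
ee_rot: [[-0.992, -0.123, 0.0], [-0.123, 0.992, -0.0], [-0.0, -0.0, -1.0]]
wrist_force: [-0.4, -0.7, -0.6]
gripper_width: 0.356
gripper_force: 0.0
```

Call:
{"name": "arm_command", "arguments": {
  "deltas": [
    [0,0,0,0,0,0,1],
    [0,0,0,0,0,-2,1],
    [0,0,0,0,0,-4,1],
    [0,0,0,0,0,-6,1],
    [0,0,0,0,0,-8,1],
    [0,0,0,0,0,-10,1],
    [0,0,0,0,0,-10,1],
    [0,0,0,0,0,-10,1]
  ]
}}

```text
time_s: 22.72
tcp_pos: [0.5237, -0.1697, 0.1249]
ee_rot: [[-0.993, -0.122, 0.001], [-0.122, 0.993, 0.001], [-0.001, 0.001, -1.0]]
wrist_force: [0.3, 0.5, -4.7]
gripper_width: 0.313
gripper_force: 30.0
```

```bash
python3 - <<'E'
from h import *
s=sense(); print(s["gripper_width"],s["gripper_force"],s["tcp_pos"])
x=wc(-.018,-.027); go(x[0],x[1],.13,98.4)
E
```

```text
0.3126406080315116 29.994415640830994 [ 0.52368994 -0.16968265  0.12485644]
go [ 0.001  0.001 -0.024] [-5.36 42.57 -0.48] t 22.7 j [ -1.  21. -19.  -0. -49. -82.]
```

Call:
{"name": "arm_command", "arguments": {
  "deltas": [
    [0,0,0,-0.4,3,-0.6,1],
    [0,0,0,-0.8,6.5,-0.6,1],
    [0,0,0,-1.2,10,-0.6,1],
    [0,0,0,-1.7,14,-0.6,1],
    [0,0,0,-2.2,18,-0.6,1],
    [0,0,0,-2.7,22,-0.6,1],
    [0,0,0,-3.2,26,-0.6,1],
    [0,0,0,-3.7,30,-0.6,1]
  ]
}}

```text
time_s: 23.38
tcp_pos: [0.5219, 0.1337, 0.1285]
ee_rot: [[-0.993, -0.122, -0.005], [-0.122, 0.993, -0.002], [0.005, -0.001, -1.0]]
wrist_force: [1.3, 0.5, -4.3]
gripper_width: 0.315
gripper_force: 30.0
```

Call:
{"name": "arm_command", "arguments": {
  "deltas": [
    [0,0,-0.024,-0.4,3,0,1],
    [0,0,-0.024,-0.8,6,0,1],
    [0,0,-0.024,-1.2,9,0,1],
    [0,0,-0.024,-1.7,12.6,0,1],
    [0,0,-0.024,-1.7,12.6,0,1],
    [0,0,-0.024,-1.7,12.6,0,1]
  ]
}}

```text
time_s: 23.88
tcp_pos: [0.5238, 0.2606, 0.1281]
ee_rot: [[-0.989, -0.149, -0.004], [-0.149, 0.989, -0.003], [0.004, -0.002, -1.0]]
wrist_force: [-0.5, -0.5, -3.9]
gripper_width: 0.311
gripper_force: 30.0
```

```bash
python3 - <<'E'
from h import *
s=sense(); print(s["gripper_width"],s["gripper_force"],cr(s["tcp_pos"]))
x=wc(-.018,-.027); go(x[0],x[1],.03,98.4); cam("wrist","w5.png")
E
```

```text
0.31057026308215147 29.996193945407867 [-0.01897889 -0.02562118]
go [-0.002 -0.004  0.002] [-0.14 -0.12  9.81] t 23.9 j [  42.   24.  -14.   -0.  -52. -124.]
```

View pics/w5.png

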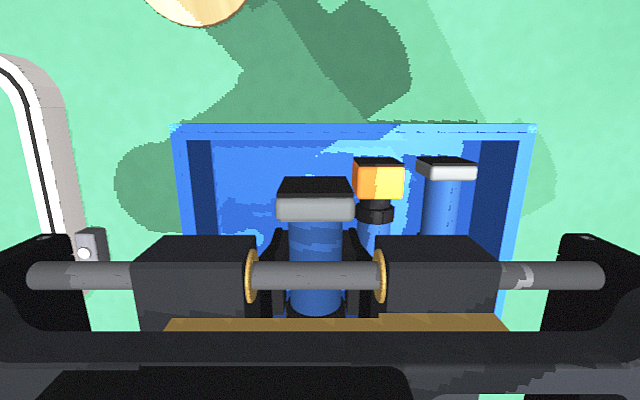

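A at (445,200) and B at (378,195) lie side by side in the crate. C is held at (315,210), with space for it below.

Call:
{"name": "arm_command", "arguments": {
  "deltas": [
    [0,0,0,0,-0.1,3,1],
    [0,0,0,0,-0.1,6,1],
    [0,0,0,0,-0.1,8,1],
    [0,0,0,0,-0.1,9.3,1],
    [0,0,0,0,-0.1,9.9,1],
    [0,0,0,0,-0.1,9.9,1],
    [0,0,0,0,-0.1,9.9,1],
    [0,0,0,0,-0.1,9.9,1]
  ]
}}

```text
time_s: 24.6
tcp_pos: [0.5255, 0.2578, 0.0321]
ee_rot: [[-0.989, -0.145, 0.0], [-0.145, 0.989, 0.0], [-0.0, 0.0, -1.0]]
wrist_force: [0.2, -0.1, -3.1]
gripper_width: 0.314
gripper_force: 30.0
```

Call:
{"name": "arm_command", "arguments": {
  "deltas": [
    [0,0,0,0,0,0,1],
    [0,0,0,0,0,0.1,0.15],
    [0,0,0,0,0,0.1,0.15],
    [0,0,0,0,0,0.1,0.15],
    [0,0,0,0,0,-1,0.15],
    [0,0,0,0,0,-4,0.15],
    [0,0,0,0,0,-7,0.15],
    [0,0,0,0,0,-10,-0.3]
  ]
}}

```text
time_s: 25.27
tcp_pos: [0.5254, 0.2585, 0.1342]
ee_rot: [[-0.989, -0.147, 0.001], [-0.147, 0.989, 0.0], [-0.001, -0.0, -1.0]]
wrist_force: [1.5, 1.0, -0.1]
gripper_width: 0.449
gripper_force: 0.0
```

```bash
python3 - <<'E'
from h import *
s=sense(); print(s["tcp_pos"],s["gripper_width"])
x=wf(-.067,-.105); print(x); go(x[0],x[1],.10,97.07)
E
```

```text
[0.52538279 0.25846605 0.13424714] 0.449405426795134
[ 0.52013303 -0.23924812]
go [-0.     0.001  0.024] [  7.82 -49.16   3.42] t 25.3 j [  42.   24.  -14.    0.  -53. -124.]
```

Call:
{"name": "arm_command", "arguments": {
  "deltas": [
    [0,0,0,0.6,-4,0,-0.3],
    [0,0,0,1.2,-8,0,-0.3],
    [0,0,0,1.8,-12,0,-0.3],
    [0,0,0,2.4,-16,0,-0.3],
    [0,0,0,3,-20,0,-0.3],
    [0,0,0,3.6,-24,0,-0.3],
    [0,0,0,4.2,-28,0,-0.3],
    [0,0,0,5,-32,0,-0.3]
  ]
}}

```text
time_s: 25.93
tcp_pos: [0.5231, -0.0672, 0.1337]
ee_rot: [[-0.989, -0.147, 0.003], [-0.147, 0.989, 0.0], [-0.003, -0.0, -1.0]]
wrist_force: [1.1, 0.6, -0.0]
gripper_width: 0.649
gripper_force: 0.0
```

Call:
{"name": "arm_command", "arguments": {
  "deltas": [
    [0,0,0.024,0.7,-4,1,-0.3],
    [0,0,0.024,1.4,-8,2,-0.3],
    [0,0,0.024,2.2,-12,3,-0.3],
    [0,0,0.024,2.8,-16,3.4,-0.3],
    [0,0,0.024,2.8,-17.2,3.4,-0.3],
    [0,0,0.024,2.8,-17.2,3.4,-0.3],
    [0,0,0.024,2.8,-17.2,3.4,-0.3]
  ]
}}

```text
time_s: 26.52
tcp_pos: [0.5203, -0.2401, 0.0988]
ee_rot: [[-0.993, -0.121, 0.001], [-0.121, 0.993, -0.0], [-0.001, -0.0, -1.0]]
wrist_force: [0.2, 0.2, -0.6]
gripper_width: 0.655
gripper_force: 0.0
```

```bash
python3 - <<'E'
from h import *
x=wf(-.067,-.105); go(x[0],x[1],.027,97.07); print(sense()["gripper_width"])
E
```

```text
go [-0.     0.001 -0.002] [0.02 0.09 7.18] t 26.5 j [ -9.  25. -18.  -0. -47. -74.]
0.6545012377326447
```

Call:
{"name": "arm_command", "arguments": {
  "deltas": [
    [0,0,0,0,0.1,3.5,-0.3],
    [0,0,0,0,0.1,6,-0.3],
    [0,0,0,0,0.1,7.1,-0.3],
    [0,0,0,0,0.1,7.1,-0.3],
    [0,0,0,0,0.1,7.1,1],
    [0,0,0,0,0.1,7.1,1],
    [0,0,0,0,0.1,7.1,1],
    [0,0,0,0,0.1,7.1,1]
  ]
}}

```text
time_s: 27.18
tcp_pos: [0.5211, -0.2388, 0.0287]
ee_rot: [[-0.992, -0.123, 0.003], [-0.123, 0.992, -0.001], [-0.003, -0.001, -1.0]]
wrist_force: [0.6, -1.8, 2.5]
gripper_width: 0.432
gripper_force: 1.0
```

Call:
{"name": "arm_command", "arguments": {
  "deltas": [
    [0,0,0,0,0,0,1],
    [0,0,0,-1,0,-0.1,1],
    [0,0,0,-2,0,-0.2,1],
    [0,0,0,-3,0,-0.2,1],
    [0,0,0,-4,0,-0.25,1],
    [0,0,0,-4.8,0,-0.25,1],
    [0,0,0,-5.2,0,-0.25,1],
    [0,0,0,-5.5,0,-0.25,1]
  ]
}}

```text
time_s: 27.85
tcp_pos: [0.5736, -0.2323, 0.0287]
ee_rot: [[-0.993, -0.121, -0.005], [-0.121, 0.993, 0.0], [0.004, 0.001, -1.0]]
wrist_force: [-5.3, -3.9, 1.2]
gripper_width: 0.415
gripper_force: 30.0
```

Call:
{"name": "arm_command", "arguments": {
  "deltas": [
    [0,0,0,-0.2,0,0,1],
    [0,0,0,-0.4,0,0,1],
    [0,0,0,-0.6,0,0,1],
    [0,0,0,-0.8,0,0,1],
    [0,0,0,-0.8,0,0,1]
  ]
}}

```text
time_s: 28.27
tcp_pos: [0.5818, -0.2315, 0.0288]
ee_rot: [[-0.993, -0.121, -0.003], [-0.121, 0.993, -0.0], [0.003, 0.0, -1.0]]
wrist_force: [-4.7, -3.7, -0.2]
gripper_width: 0.409
gripper_force: 30.0
```

```bash
python3 - <<'E'
from h import *
s=sense(); print(fr(s["tcp_pos"]),s["tcp_pos"],s["wrist_force"],s["gripper_width"],s["gripper_force"])
E
```

```text
[-0.00483077 -0.10492985] [ 0.58182093 -0.2315266   0.02877162] [-4.65054575 -3.70525041 -0.23776967] 0.4086416079819867 29.999944386072457
```

Still sliding at about 5 N, so I keep pushing.

Call:
{"name": "arm_command", "arguments": {
  "deltas": [
    [0,0,0,-0.2,0,0,1],
    [0,0,0,-0.4,0,0,1],
    [0,0,0,-0.6,0,0,1],
    [0,0,0,-0.7,0,0,1],
    [0,0,0,-0.7,0,0,1]
  ]
}}

```text
time_s: 28.68
tcp_pos: [0.5823, -0.2314, 0.0287]
ee_rot: [[-0.993, -0.12, -0.018], [-0.12, 0.993, 0.001], [0.017, 0.003, -1.0]]
wrist_force: [-16.1, -7.5, 9.3]
gripper_width: 0.413
gripper_force: 30.0
```

```bash
python3 - <<'E'
from h import *
s=sense(); print(fr(s["tcp_pos"]),s["tcp_pos"],s["wrist_force"],s["gripper_width"],s["gripper_force"])
E
```

```text
[-0.00434926 -0.1048687 ] [ 0.58229125 -0.23140665  0.02870835] [-16.13533359  -7.54334158   9.30534859] 0.4133166749526094 30.00155686866492
```

Home. I release and shift to the tube.

Call:
{"name": "arm_command", "arguments": {
  "deltas": [
    [0,0,0,0.6,0,0,1],
    [0,0,0,0.6,0,0,-0.3],
    [0,0,0,0.6,0,0,-0.3],
    [0,0,0,0.6,0,0,-0.3],
    [0,0,0,0.6,0,0,-0.3]
  ]
}}

```text
time_s: 29.1
tcp_pos: [0.585, -0.2304, 0.0297]
ee_rot: [[-0.992, -0.124, 0.002], [-0.124, 0.992, -0.0], [-0.002, -0.0, -1.0]]
wrist_force: [0.1, 0.3, 0.9]
gripper_width: 0.608
gripper_force: 0.0
```

```bash
python3 - <<'E'
from h import *
s=sense(); print(fr(s["tcp_pos"]),s["wrist_force"],s["gripper_width"])
x=wf(.056,-.105); go(x[0],x[1],.024,97.07)
E
```

```text
[-0.00149995 -0.10421526] [0.08386923 0.33230649 0.92923536] 0.607715195763781
go [-0.     0.002  0.   ] [-5.75 -0.08  0.58] t 29.1 j [ -7.  35. -13.  -0. -43. -76.]
```

Call:
{"name": "arm_command", "arguments": {
  "deltas": [
    [0,0,0,-2.5,0,0.5,-0.3],
    [0,0,0,-5.7,0,0.5,-0.3],
    [0,0,0,-5.7,0,0.5,-0.3],
    [0,0,0,-5.7,0,0.5,1],
    [0,0,0,-5.7,0,0.5,1],
    [0,0,0,-5.7,0,0.5,1],
    [0,0,0,-5.7,0,0.5,1],
    [0,0,0,-5.7,0,0.5,1]
  ]
}}

```text
time_s: 29.77
tcp_pos: [0.6395, -0.224, 0.0248]
ee_rot: [[-0.993, -0.122, -0.0], [-0.122, 0.993, 0.0], [0.0, 0.0, -1.0]]
wrist_force: [0.2, -1.8, -0.6]
gripper_width: 0.358
gripper_force: 1.4
```

Call:
{"name": "arm_command", "arguments": {
  "deltas": [
    [0,0,0,0,0,0,1],
    [0,0,0,0,0,-2,1],
    [0,0,0,0,0,-4,1],
    [0,0,0,0,0,-6,1],
    [0,0,0,0,0,-8,1],
    [0,0,0,0,0,-10,1],
    [0,0,0,0,0,-10,1],
    [0,0,0,0,0,-10,1]
  ]
}}

```text
time_s: 30.43
tcp_pos: [0.6399, -0.2237, 0.1247]
ee_rot: [[-0.993, -0.122, 0.001], [-0.122, 0.993, 0.001], [-0.001, 0.001, -1.0]]
wrist_force: [0.0, 0.3, -4.4]
gripper_width: 0.316
gripper_force: 30.0
```

```bash
python3 - <<'E'
from h import *
s=sense(); print(s["gripper_width"],s["gripper_force"],s["tcp_pos"])
x=wc(.018,-.079); go(x[0],x[1],.13,98.4)
E
```

```text
0.3157778366778049 29.99903976917267 [ 0.63994018 -0.22366608  0.12466861]
go [ 0.001  0.001 -0.024] [ 1.8  44.23 -0.51] t 30.4 j [ -6.  32.   0.  -0. -58. -77.]
```

Call:
{"name": "arm_command", "arguments": {
  "deltas": [
    [0,0,0,0.2,3,-0.6,1],
    [0,0,0,0.4,6.5,-0.6,1],
    [0,0,0,0.6,10,-0.6,1],
    [0,0,0,0.8,14,-0.6,1],
    [0,0,0,1,18,-0.6,1],
    [0,0,0,1.1,22,-0.6,1],
    [0,0,0,1.2,26,-0.6,1],
    [0,0,0,1.3,30,-0.6,1]
  ]
}}

```text
time_s: 31.1
tcp_pos: [0.5882, 0.0736, 0.128]
ee_rot: [[-0.993, -0.122, -0.005], [-0.122, 0.993, -0.001], [0.005, -0.0, -1.0]]
wrist_force: [0.8, 0.7, -4.2]
gripper_width: 0.31
gripper_force: 30.0
```

Call:
{"name": "arm_command", "arguments": {
  "deltas": [
    [0,0,-0.024,0.2,3,0,1],
    [0,0,-0.024,0.4,6,0,1],
    [0,0,-0.024,0.5,9,0,1],
    [0,0,-0.024,0.5,12.6,0,1],
    [0,0,-0.024,0.5,14.2,0,1],
    [0,0,-0.024,0.5,14.2,0,1],
    [0,0,-0.024,0.5,14.2,0,1]
  ]
}}

```text
time_s: 31.68
tcp_pos: [0.5667, 0.2128, 0.1284]
ee_rot: [[-0.989, -0.148, -0.004], [-0.148, 0.989, -0.002], [0.004, -0.001, -1.0]]
wrist_force: [0.5, -0.3, -2.8]
gripper_width: 0.316
gripper_force: 30.0
```

```bash
python3 - <<'E'
from h import *
s=sense(); print(s["gripper_width"],s["gripper_force"],cr(s["tcp_pos"]))
x=wc(.018,-.079); go(x[0],x[1],.03,98.4)
E
```

```text
0.3162567216613181 29.999586045742035 [ 0.01654091 -0.07913632]
go [-0.001 -0.004  0.002] [-0.18  0.03  9.84] t 31.7 j [  36.   26.  -11.   -0.  -53. -117.]
```

Call:
{"name": "arm_command", "arguments": {
  "deltas": [
    [0,0,0,0,0,3,1],
    [0,0,0,0,0,6,1],
    [0,0,0,0,0,8,1],
    [0,0,0,0,0,9.3,1],
    [0,0,0,0,0,9.9,1],
    [0,0,0,0,0,9.9,1],
    [0,0,0,0,0,9.9,1],
    [0,0,0,0,0,9.9,1]
  ]
}}

```text
time_s: 32.35
tcp_pos: [0.5684, 0.2119, 0.0316]
ee_rot: [[-0.989, -0.145, 0.0], [-0.145, 0.989, 0.0], [-0.0, 0.0, -1.0]]
wrist_force: [0.1, -0.0, -3.1]
gripper_width: 0.311
gripper_force: 30.0
```

Call:
{"name": "arm_command", "arguments": {
  "deltas": [
    [0,0,0,0,0,0,1],
    [0,0,0,0,0,0.1,0.15],
    [0,0,0,0,0,0.1,0.15],
    [0,0,0,0,0,0.1,0.15],
    [0,0,0,0,0,-1,0.15],
    [0,0,0,0,0,-4,0.15],
    [0,0,0,0,0,-7,0.15],
    [0,0,0,0,0,-11,0.15]
  ]
}}

```text
time_s: 33.02
tcp_pos: [0.567, 0.212, 0.1419]
ee_rot: [[-0.989, -0.146, -0.003], [-0.146, 0.989, -0.002], [0.003, -0.001, -1.0]]
wrist_force: [2.1, 1.2, -0.8]
gripper_width: 0.424
gripper_force: 0.0
```

Call:
{"name": "arm_command", "arguments": {
  "deltas": [
    [0,0,0,1,-3,-3,-0.3],
    [0,0,0,2,-6,-6,-0.3],
    [0,0,0,3,-9,-8,-0.3],
    [0,0,0,3,-12,-8,-0.3],
    [0,0,0,3,-15,-8,-0.3],
    [0,0,0,3,-15,-8,-0.3]
  ]
}}

```text
time_s: 33.52
tcp_pos: [0.5604, 0.0561, 0.2239]
ee_rot: [[-0.99, -0.142, 0.003], [-0.142, 0.99, 0.0], [-0.003, -0.0, -1.0]]
wrist_force: [0.8, 0.2, -0.6]
gripper_width: 0.645
gripper_force: 0.0
```

```bash
python3 - <<'E'
from h import *
s=sense(); print(s["tcp_pos"]); a=cam("scene","s6.png")[0]; b=cam("top")[0]
cv2.imwrite("pics/c6.png",np.hstack([cv2.resize(a[130:270,180:520],(560,420)*0 or None,fx=1.2,fy=1.2) if 0 else cv2.resize(b[120:290,130:470],None,fx=1.17,fy=1.17),cv2.resize(a[150:270,380:510],(398,199*2-199+0))][:2] if 0 else [cv2.resize(b[120:290,130:470],(400,200)),cv2.resize(a[150:250,360:560],(400,200))]))
E
```

```text
[0.56041668 0.05608432 0.22387643]
```

View pics/c6.png

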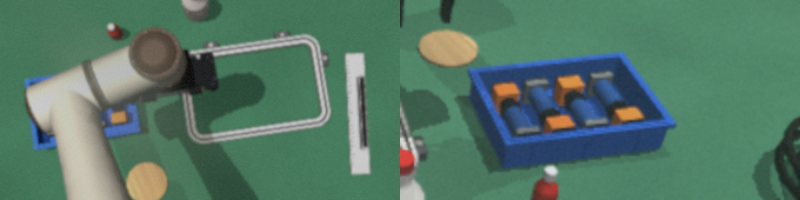

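All four bars lie flat and collapsed in the crate (right crop). The straightedge is still near top crop (357,112), with the grip on its right. I go and look at it from near.

```bash
python3 - <<'E'
from h import *
go(.55,-.37,.30,97)
E
```

```text
go [0.    0.002 0.023] [  7.2  -42.28  -7.74] t 33.6 j [  22.   17.  -10.    0.  -63. -104.]
```

Call:
{"name": "arm_command", "arguments": {
  "deltas": [
    [0,0,0,0.7,-4,-1,-0.3],
    [0,0,0,1.4,-8,-2,-0.3],
    [0,0,0,2.1,-12,-3,-0.3],
    [0,0,0,2.8,-16,-4,-0.3],
    [0,0,0,3.5,-20,-5,-0.3],
    [0,0,0,4.2,-24,-6,-0.3],
    [0,0,0,4.9,-28,-7,-0.3],
    [0,0,0,5.5,-32,-7.7,-0.3]
  ]
}}

```text
time_s: 34.28
tcp_pos: [0.5531, -0.2651, 0.3002]
ee_rot: [[-0.989, -0.148, 0.002], [-0.148, 0.989, -0.001], [-0.002, -0.001, -1.0]]
wrist_force: [0.5, 1.0, 0.0]
gripper_width: 0.648
gripper_force: 0.0
```

Call:
{"name": "arm_command", "arguments": {
  "deltas": [
    [0,0,0,0.7,-4,0,-0.3],
    [0,0,0,1.4,-8,0,-0.3],
    [0,0,0,1.7,-10.3,0,-0.3],
    [0,0,0,1.7,-10.3,0,-0.3],
    [0,0,0,1.7,-10.3,0,-0.3],
    [0,0,0,1.7,-10.3,0,-0.3]
  ]
}}

```text
time_s: 34.78
tcp_pos: [0.5515, -0.3675, 0.2984]
ee_rot: [[-0.989, -0.147, -0.0], [-0.147, 0.989, 0.0], [0.0, 0.0, -1.0]]
wrist_force: [0.3, 0.1, 0.4]
gripper_width: 0.649
gripper_force: 0.0
```

```bash
python3 - <<'E'
from h import *
c=cam("wrist","w7.png"); s=sense(); print(s["tcp_pos"],s["joints"].round(0))
E
```

```text
[ 0.55153253 -0.36712487  0.29873598] [-20.  24.  12.  -0. -78. -62.]
```

View pics/w7.png

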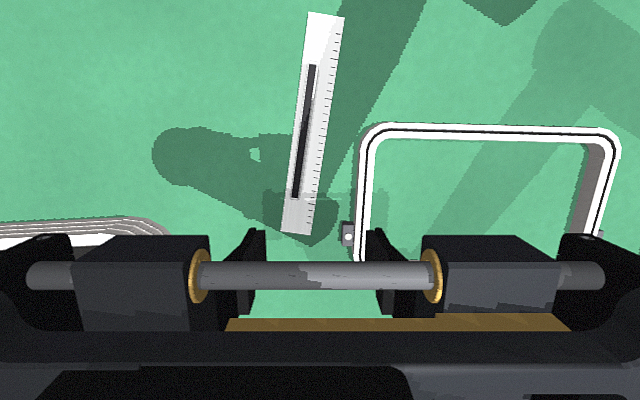

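The straightedge is complete in view: corners near (307,12), (344,17), (309,235) and (281,232), with the graduated edge on the right.

```bash
cat >> h.py <<'E'
def fit(c,box,z=.006):
    """straightedge plate from white blob in box (u0,v0,u1,v1): world corners of min-area rect at z"""
    hsv=cv2.cvtColor(c[0],cv2.COLOR_BGR2HSV); u0,v0,u1,v1=box
    m=np.zeros(hsv.shape[:2],np.uint8); m[v0:v1,u0:u1]=((hsv[...,1]<60)&(hsv[...,2]>110))[v0:v1,u0:u1]
    k=max(cv2.findContours(cv2.morphologyEx(m,cv2.MORPH_CLOSE,np.ones((3,3))),cv2.RETR_EXTERNAL,cv2.CHAIN_APPROX_NONE)[0],key=cv2.contourArea)
    P=np.array([w(c,*p[0],z)[:2] for p in k],np.float32); return cv2.minAreaRect(P),P
E
python3 - <<'E'
from h import *
c=cam("wrist"); r,P=fit(c,(270,0,348,245)); print(r); print(cv2.boxPoints(r).round(4))
# robust: edges by line fits along long axis
b=cv2.boxPoints(r); e=[b[1]-b[0],b[2]-b[1]]; l=max(e,key=np.linalg.norm); l=l/np.linalg.norm(l); l*=np.sign(l[0]); n=np.array([-l[1],l[0]]); ctr=np.array(r[0])
q=np.c_[(P-ctr)@l,(P-ctr)@n]
for sgn in(1,-1):
    k=(abs(q[:,0])<.13)&(q[:,1]*sgn>.018); f=np.polyfit(q[k,0],q[k,1],1); print(sgn,"offset",f[1],"angle",np.degrees(np.arctan(f[0])),k.sum(), q[k,1].std())
print("long axis angle",np.degrees(np.arctan2(l[1],l[0])))
E
```

```text
((0.5084031224250793, -0.38205718994140625), (0.04714718088507652, 0.3002423942089081), 89.92256164550781)
[[ 0.3583 -0.4054]
 [ 0.6585 -0.4058]
 [ 0.6586 -0.3587]
 [ 0.3583 -0.3583]]
1 offset 0.022926338092890984 angle -0.020946538710959996 188 0.00039527200120285754
-1 offset -0.022802152759891597 angle -0.030524832050837634 190 0.00040006309238373806
long axis angle -0.07743735
```

```bash
python3 - <<'E'
from h import *
go(.5084,-.3901,.09,89.9)
E
```

```text
go [-0.     0.     0.151] [ 4.62 -1.64 20.89] t 34.9 j [-20.  24.  12.  -0. -78. -62.]
```

Call:
{"name": "arm_command", "arguments": {
  "deltas": [
    [0,0,0.1,1,-0.5,4,-0.3],
    [0,0,0.151,2,-1,8,-0.3],
    [0,0,0.151,3,-1.3,12,-0.3],
    [0,0,0.151,4,-1.6,16,-0.3],
    [0,0,0.151,4.6,-1.6,19,-0.3],
    [0,0,0.151,4.6,-1.6,20.9,-0.3],
    [0,0,0.151,4.6,-1.6,20.9,-0.3],
    [0,0,0.151,4.6,-1.6,20.9,-0.3]
  ]
}}

```text
time_s: 35.55
tcp_pos: [0.5083, -0.3903, 0.0895]
ee_rot: [[-1.0, 0.002, -0.001], [0.002, 1.0, -0.0], [0.001, -0.0, -1.0]]
wrist_force: [0.3, 0.1, 0.8]
gripper_width: 0.643
gripper_force: 0.0
```

```bash
python3 - <<'E'
from h import *
go(.5084,-.3901,.028,89.9); c=cam("wrist"); im=c[0]
for x in(.38,.44):
  for y in(-.4051,-.3591): 
    u,v=px(c,[x,y,.006]); print(x,y,u.round(1),v.round(1)); cv2.circle(im,(int(round(u)),int(round(v))),3,(0,0,255),1)
cv2.imwrite("pics/w8.png",im)
E
```

```text
go [-0.    -0.001 -0.   ] [-0.02  0.02  6.15] t 35.5 j [-23.  31.  -8.   0. -51. -67.]
0.38 -0.4051 292.1 27.5
0.38 -0.3591 361.4 27.3
0.44 -0.4051 294.0 120.6
0.44 -0.3591 358.2 120.4
```

View pics/w8.png

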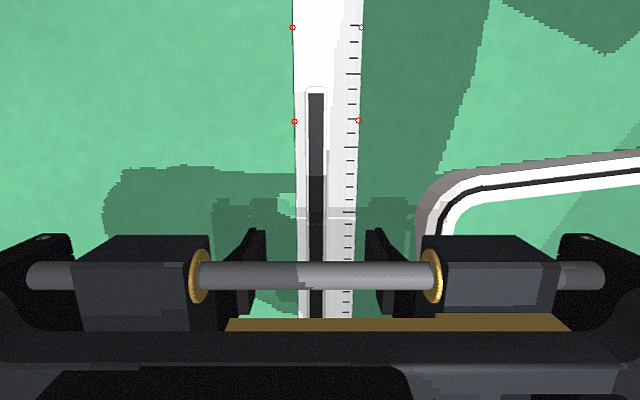

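The predicted edge marks coincide with the straightedge edges, and the grip is centred at x≈316. I go down, grip and lift.

Call:
{"name": "arm_command", "arguments": {
  "deltas": [
    [0,0,0,0,0,3,-0.3],
    [0,0,0,0,0,5,-0.3],
    [0,0,0,0,0,6,-0.3],
    [0,0,0,0,0,6.1,-0.3],
    [0,0,0,0,0,6.1,1],
    [0,0,0,0,0,6.1,1],
    [0,0,0,0,0,6.1,1],
    [0,0,0,0,0,6.1,1]
  ]
}}

```text
time_s: 36.27
tcp_pos: [0.5087, -0.3917, 0.03]
ee_rot: [[-1.0, 0.004, 0.002], [0.004, 1.0, -0.001], [-0.002, -0.001, -1.0]]
wrist_force: [0.0, -0.3, 0.1]
gripper_width: 0.432
gripper_force: 0.0
```

Call:
{"name": "arm_command", "arguments": {
  "deltas": [
    [0,0,0,0,0,0,1],
    [0,0,0,0,0,0,1],
    [0,0,0,0,0,0,1],
    [0,0,0,0,0,-1.5,1],
    [0,0,0,0,0,-3,1],
    [0,0,0,0,0,-5,1],
    [0,0,0,0,0,-7,1],
    [0,0,0,0,0,-7,1]
  ]
}}

```text
time_s: 36.93
tcp_pos: [0.5095, -0.3923, 0.1018]
ee_rot: [[-1.0, 0.004, 0.005], [0.004, 1.0, -0.003], [-0.005, -0.003, -1.0]]
wrist_force: [1.7, -0.1, -3.2]
gripper_width: 0.159
gripper_force: 30.0
```

```bash
python3 - <<'E'
from h import *
s=sense(); print(s["gripper_width"],s["gripper_force"],s["tcp_pos"],s["wrist_force"],s["moment"])
x=wf(-.160,0); print(x); go(x[0],x[1],.10,7.07)
E
```

```text
0.15871543027499596 29.99559134244919 [ 0.50953316 -0.39229063  0.10178779] [ 1.72446078 -0.06081098 -3.15006022] [-0.17664311 -0.22993545  0.01459808]
[ 0.41491656 -0.1464931 ]
go [1.000e-03 7.000e-03 1.444e+00] [ 9.55 24.55  0.05] t 36.9 j [-23.  31.  -7.   0. -52. -67.]
```

Call:
{"name": "arm_command", "arguments": {
  "deltas": [
    [0,0,0.1,1.2,3,0,1],
    [0,0,0.2,2.4,6,0,1],
    [0,0,0.3,3.6,9,0,1],
    [0,0,0.4,4.8,12,0,1],
    [0,0,0.5,6,15,0,1],
    [0,0,0.6,7,18,0,1],
    [0,0,0.7,8,20,0,1],
    [0,0,0.8,8,20,0,1]
  ]
}}

```text
time_s: 37.6
tcp_pos: [0.4242, -0.1877, 0.0967]
ee_rot: [[-0.691, 0.723, -0.006], [0.723, 0.691, 0.002], [0.006, -0.003, -1.0]]
wrist_force: [-1.2, 0.2, -4.7]
gripper_width: 0.154
gripper_force: 30.0
```

```bash
python3 - <<'E'
from h import *
x=wf(-.160,0); go(x[0],x[1],.10,7.07); print(sense()["gripper_width"])
E
```

```text
go [-0.005 -0.005  0.64 ] [ 3.62  2.18 -0.31] t 37.6 j [  -4.   17.  -32.   -0.  -41. -132.]
0.15443816906141716
```

Call:
{"name": "arm_command", "arguments": {
  "deltas": [
    [0,0,0.1,0.6,0.4,-0.1,1],
    [0,0,0.2,1.2,0.8,-0.2,1],
    [0,0,0.3,1.8,1.2,-0.3,1],
    [0,0,0.4,2.4,1.6,-0.3,1],
    [0,0,0.5,3,2,-0.3,1],
    [0,0,0.6,3.6,2.2,-0.3,1],
    [0,0,0.64,3.6,2.2,-0.3,1],
    [0,0,0.64,3.6,2.2,-0.3,1]
  ]
}}

```text
time_s: 38.27
tcp_pos: [0.4182, -0.1493, 0.1002]
ee_rot: [[-0.126, 0.992, -0.003], [0.992, 0.126, 0.001], [0.001, -0.002, -1.0]]
wrist_force: [0.1, 0.7, -4.7]
gripper_width: 0.159
gripper_force: 30.0
```

```bash
python3 - <<'E'
from h import *
x=wf(-.160,0); go(x[0],x[1],.03,7.07); s=sense(); print(s["gripper_width"],fr(s["tcp_pos"]))
c=cam("wrist","w9.png"); 
E
```

```text
go [-0.002 -0.001  0.003] [ 0.31 -0.28  7.02] t 38.3 j [   1.   14.  -35.   -0.  -41. -174.]
0.1592919756666124 [-0.15704042 -0.00319449]
```

View pics/w9.png

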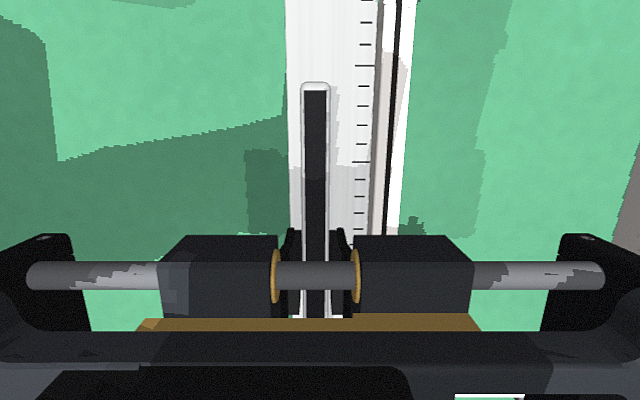

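The held straightedge is seen from above, its graduated edge (≈370) parallel to the frame side (≈385) with a gap of about 11 mm. Joint 6 is at -174°, so I make no further turn. I lower it.

Call:
{"name": "arm_command", "arguments": {
  "deltas": [
    [0,0,0,0,0,3,1],
    [0,0,0,0,0,5,1],
    [0,0,0,0,0,6.3,1],
    [0,0,0,0,0,6.7,1],
    [0,0,0,0,0,6.9,1],
    [0,0,0,0,0,6.9,1],
    [0,0,0,0,0,6.9,1]
  ]
}}

```text
time_s: 38.9
tcp_pos: [0.4175, -0.1498, 0.0337]
ee_rot: [[-0.127, 0.992, -0.004], [0.992, 0.127, -0.0], [0.001, -0.004, -1.0]]
wrist_force: [-6.8, 3.7, 15.4]
gripper_width: 0.159
gripper_force: 30.0
```

```bash
python3 - <<'E'
from h import *
s=sense(); print(s["gripper_width"],fr(s["tcp_pos"]),s["tcp_pos"],s["wrist_force"],s["moment"],s["joints"].round(1))
E
```

```text
0.1585581956457916 [-0.15782171 -0.00360204] [ 0.41752163 -0.14979965  0.03373917] [-6.84231163  3.73934121 15.37982406] [ 1.10587691  2.19153636 -0.01762032] [   1.4   21.3  -38.9   -0.   -30.1 -174.1]
```

Call:
{"name": "arm_command", "arguments": {
  "deltas": [
    [0,0,0,0,0,-0.2,1],
    [0,0,0,0,0,-0.3,1],
    [0,0,0,0,0.4,-0.3,1],
    [0,0,0,0,0.8,-0.3,1],
    [0,0,0,0,1,-0.3,1],
    [0,0,0,0,1.1,-0.3,1],
    [0,0,0,0,1.2,-0.3,1],
    [0,0,0,0,1.3,-0.3,1]
  ]
}}

```text
time_s: 39.57
tcp_pos: [0.4296, -0.1483, 0.0348]
ee_rot: [[-0.125, 0.992, -0.007], [0.992, 0.125, 0.0], [0.001, -0.007, -1.0]]
wrist_force: [-5.9, -2.0, -0.2]
gripper_width: 0.157
gripper_force: 30.0
```

```bash
python3 - <<'E'
from h import *
s=sense(); print(s["gripper_width"],fr(s["tcp_pos"]),s["tcp_pos"],s["wrist_force"],s["moment"],s["joints"].round(1))
E
```

```text
0.1571584239981849 [-0.14561189 -0.00363   ] [ 0.42964206 -0.14832459  0.0347782 ] [-5.85435863 -1.96827188 -0.15274174] [-0.85615912  1.99748932 -0.11794445] [   1.5   22.   -37.2   -0.   -31.2 -174.3]
```

Call:
{"name": "arm_command", "arguments": {
  "deltas": [
    [0,0,0,0,0.15,0.1,1],
    [0,0,0,0,0.3,0.15,1],
    [0,0,0,0,0.3,0.15,1],
    [0,0,0,0,0.3,0.15,1]
  ]
}}

```text
time_s: 39.9
tcp_pos: [0.4298, -0.1483, 0.0339]
ee_rot: [[-0.125, 0.992, -0.012], [0.992, 0.125, -0.0], [0.001, -0.012, -1.0]]
wrist_force: [-12.0, -0.8, 9.9]
gripper_width: 0.156
gripper_force: 30.0
```

```bash
python3 - <<'E'
from h import *
s=sense(); print(s["gripper_width"],fr(s["tcp_pos"]),s["tcp_pos"],s["wrist_force"],s["moment"],s["joints"].round(1))
E
```

```text
0.15570101344626702 [-0.14547658 -0.00363658] [ 0.42977715 -0.14831446  0.03387334] [-11.99406512  -0.82460851   9.92567149] [-0.64598769  3.38596235 -0.0776367 ] [   1.5   22.2  -37.    -0.   -31.5 -174.3]
```

Call:
{"name": "arm_command", "arguments": {
  "deltas": [
    [0,0,0,0,-0.25,-0.1,1],
    [0,0,0,0,-0.25,-0.1,1],
    [0,0,0,0,-0.25,-0.1,0.45],
    [0,0,0,0,-0.25,-0.1,0.45],
    [0,0,0,0,-0.25,-0.1,0.45],
    [0,0,0,0,-0.25,-0.1,0.45]
  ]
}}

```text
time_s: 40.4
tcp_pos: [0.4339, -0.1479, 0.0352]
ee_rot: [[-0.127, 0.992, 0.002], [0.992, 0.127, -0.0], [-0.0, 0.002, -1.0]]
wrist_force: [-2.6, 0.5, -1.3]
gripper_width: 0.268
gripper_force: 1.0
```

```bash
python3 - <<'E'
from h import *
s=sense(); print(s["gripper_width"],fr(s["tcp_pos"]),s["tcp_pos"],s["wrist_force"],s["gripper_force"])
E
```

```text
0.26753216003252006 [-0.14133222 -0.00377837] [ 0.43390745 -0.14794508  0.03519159] [-2.5544438   0.4852559  -1.27568532] 1.0021500661969185
```

Call:
{"name": "arm_command", "arguments": {
  "deltas": [
    [0,0,0,0,-0.2,0,0.45],
    [0,0,0,0,-0.4,0,0.4],
    [0,0,0,0,-0.4,0,0.4],
    [0,0,0,0,-0.4,-0.5,0.4],
    [0,0,0,0,-0.4,-2,0.4],
    [0,0,0,0,-0.4,-4,0.4],
    [0,0,0,0,-0.4,-8,0.4],
    [0,0,0,0,-0.4,-12,0.4]
  ]
}}

```text
time_s: 41.07
tcp_pos: [0.4285, -0.1485, 0.1562]
ee_rot: [[-0.127, 0.992, -0.002], [0.992, 0.127, -0.0], [-0.0, -0.002, -1.0]]
wrist_force: [0.9, -0.8, -0.6]
gripper_width: 0.3
gripper_force: 0.0
```

Call:
{"name": "arm_command", "arguments": {
  "deltas": [
    [0,0,0,0,-1,-3,0],
    [0,0,0,0,-2,-6,0],
    [0,0,-0.1,0,-2,-10,0],
    [0,0,-0.2,0,-2,-14,0],
    [0,0,-0.3,0,-2,-17,0],
    [0,0,-0.4,0,-2,-17,0],
    [0,0,-0.5,0,-2,-17,0],
    [0,0,-0.6,0,-2,-17,0]
  ]
}}

```text
time_s: 41.73
tcp_pos: [0.4093, -0.151, 0.3265]
ee_rot: [[-0.668, 0.744, 0.004], [0.744, 0.668, 0.0], [-0.002, 0.003, -1.0]]
wrist_force: [-0.0, -0.1, -0.6]
gripper_width: 0.5
gripper_force: 0.0
```

```bash
python3 - <<'E'
from h import *
s=sense(); print(s["tcp_pos"],s["joints"].round(0)); x=wf(-.05,-.0); go(x[0]+.03,x[1]+.0,.32,97)
E
```

```text
[ 0.40932161 -0.15100183  0.32647707] [   1.   -0.  -16.   -0.  -74. -139.]
go [ 0.001  0.004 -0.961] [-8.33 11.98  0.7 ] t 41.7 j [   1.   -0.  -16.   -0.  -74. -139.]
```

Call:
{"name": "arm_command", "arguments": {
  "deltas": [
    [0,0,-0.12,-1,2,0,0],
    [0,0,-0.24,-2,4,0,0],
    [0,0,-0.36,-4,6,0,0],
    [0,0,-0.48,-6,8,0,0],
    [0,0,-0.6,-8.3,12,0,0],
    [0,0,-0.72,-8.3,12,0,0],
    [0,0,-0.84,-8.3,12,0,0],
    [0,0,-0.96,-8.3,12,0,0]
  ]
}}

```text
time_s: 42.4
tcp_pos: [0.5549, -0.1331, 0.3247]
ee_rot: [[-0.993, -0.122, -0.0], [-0.122, 0.993, -0.0], [0.0, -0.0, -1.0]]
wrist_force: [-0.6, -0.2, 0.6]
gripper_width: 0.5
gripper_force: 0.0
```

Call:
{"name": "arm_command", "arguments": {
  "deltas": [
    [0,0,0,0,0,0,0],
    [0,0,0,0,0,0,0],
    [0,0,0,0,0,0,0]
  ]
}}

```text
time_s: 42.65
tcp_pos: [0.5539, -0.1334, 0.3255]
ee_rot: [[-0.994, -0.113, 0.001], [-0.113, 0.994, 0.0], [-0.001, -0.0, -1.0]]
wrist_force: [-0.6, 0.1, 0.1]
gripper_width: 0.5
gripper_force: 0.0
```

```bash
python3 - <<'E'
from h import *
c=cam("wrist"); im=c[0]
cv2.imwrite("pics/w10.png",im[:240])
E
```

View pics/w10.png

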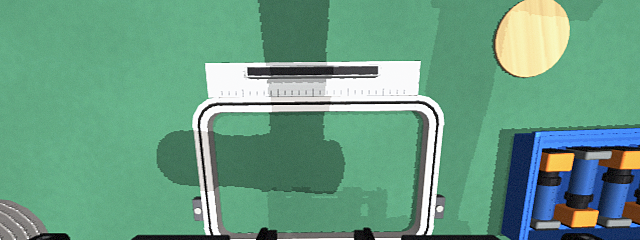

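The straightedge lies against the frame's near side (edge at y≈97), spanning x 205–421 against the frame's 194–442. The bars are in the crate at right. I check the gap and angle with numbers.

```bash
python3 - <<'E'
from h import *
c=cam("wrist"); hsv=cv2.cvtColor(c[0],cv2.COLOR_BGR2HSV); wh=(hsv[...,1]<60)&(hsv[...,2]>110)
B=np.array([w(c,u,50+np.where(wh[50:80,u])[0][0]-.5,.006)[:2] for u in range(212,416,3) if wh[50:80,u].any()])
q=np.array([fr(p) for p in B]); k=np.polyfit(q[:,1],q[:,0],1); print("back edge x' at y'=0 (flush: -.161)",k[1],"angle deg",np.degrees(np.arctan(k[0])),(q[:,0]-np.polyval(k,q[:,1])).std())
for v in(72,84):
    us=np.where(wh[v,195:440])[0]+195; print("ends y'",fr(w(c,us[0]-.5,v,.006)),fr(w(c,us[-1]+.5,v,.006)))
# same-image frame edge estimate: gaps along inner black line? outer top edge via dark line between
g=cv2.cvtColor(c[0],cv2.COLOR_BGR2GRAY)
for u in range(230,411,30): print(u,g[88:106,u])
E
```

```text
back edge x' at y'=0 (flush: -.161) -0.16187775772532131 angle deg -0.02473986424992339 0.00035986668397664607
ends y' [-0.14964778 -0.15652188] [-0.14673836  0.14367372]
ends y' [-0.1338049  -0.15678248] [-0.13090129  0.14355845]
230 [250 250 251 253 255 255 255 254 254 229 251 252 254 255 158  38  16 153]
260 [251 250 251 250 250 251 250 250 250 250 250 251 254 255 145  40  15 194]
290 [214 211 213 222 222 215 212 226 161 218 224 222 226 248  78  11   0 240]
320 [216 211 182 152 161 158 179 217 154 225 225 222 234 194  53   0  38 239]
350 [251 251 251 252 251 251 251 251 249 251 251 253 255 196  54  17 143 255]
380 [251 251 251 251 251 252 254 225 252 252 251 255 255 109  23  11 223 255]
410 [251 250 251 250 251 252 255 182 253 252 252 255 243  74  19  54 255 255]
```

Call:
{"name": "arm_command", "arguments": {
  "deltas": [
    [0,0,0,3,0,2,0],
    [0,0,0,6,0,4,0],
    [0,0,0,9,0,7,0],
    [0,0,0,10,0,10,0],
    [0,0,0,10,0,12,0],
    [0,0,0,10,0,12,0],
    [0,0,0,10,0,12,0]
  ]
}}

```text
time_s: 43.33
tcp_pos: [0.4546, -0.1451, 0.2052]
ee_rot: [[-0.993, -0.115, -0.001], [-0.115, 0.993, -0.001], [0.001, -0.001, -1.0]]
wrist_force: [1.2, -1.3, 0.5]
gripper_width: 0.503
gripper_force: 0.0
```

```bash
python3 - <<'E'
from h import *
c=cam("wrist"); im=c[0]; hsv=cv2.cvtColor(im,cv2.COLOR_BGR2HSV); print(sense()["tcp_pos"],-c[2].T@c[3])
for y in(-.13,-.1,-.06,-.02,.03,.07,.1,.125):
    p=wf(-.115,y); u0,v0=px(c,[*p,.003]).round(1); u1,v1=px(c,[*p,.026]).round(1); u=int(round(u0))
    if 0<=u<640: print(y,u,v0,v1,"V",hsv[int(v0)-4:int(v1)+6,u,2],"S",hsv[int(v0)-4:int(v1)+6,u,1])
E
```

```text
[ 0.45584318 -0.14512024  0.20630498] [ 0.38095921 -0.15321392  0.34858192]
-0.13 206 184.4 189.2 V [190 182 201 231 177 121 126 122 114 187 231 231 229 231 241] S [ 7  6  3  1  1 15  8  6  9 11  4  4  4  4  6]
-0.1 232 184.2 189.0 V [225 221 223 229 140 118 120 122 115 212 234 232 231 231 249] S [ 2  5  1  2  4 11 11  2 13 10  5  8  8  7  7]
-0.06 266 183.9 188.7 V [223 216 214 222 236 129 118 126 117 103 225 235 232 230 235] S [ 1  4  5  0  2  6  9 10  7 15 11  7  7  7  7]
-0.02 301 183.7 188.5 V [222 215 215 225 229 123 119 126 128 117 229 235 232 235 237] S [ 1  5  4  2  4  2 17 10 14 11 12  7  8  7  5]
0.03 344 183.4 188.1 V [218 214 214 221 207 127 122 122 117 180 232 233 229 233 242] S [ 1  4  2  2  1 12 10  8 15 11  5  7  6  8  5]
0.07 379 183.1 187.9 V [219 211 210 229  97 121 128 130 101 216 235 230 229 233] S [ 3  6  1  1  5 15 12 12  5 13  5  6  4  8]
0.1 405 182.9 187.7 V [253 253 254 255 255 152 112 126 125  88 255 255 254 254 255] S [ 0  1  1  0  0  8 16 14 12 20  0  0  1  1  0]
0.125 427 182.7 187.5 V [170 170 216 251 255 151 118 123 124 105 255 255 254 253 255] S [11 12  5  3  0  5 15 10  8 17  0  0  2  1  0]
```

The frame's face shows an even 4–5 px, as expected for 20 mm of visible height, with no green gap anywhere along it. The straightedge is flush.

```bash
python3 -c "from station import finish_job; print(finish_job())"
```

```text
the job is handed in; nothing more can be done
None
```

I pushed all four bars fully home and laid them flat, side by side, in the blue crate. The straightedge then went flush against the frame's near long side, about 6 mm off its middle, and I handed the job in at about 43 s. I viewed 15 pictures against the limit of 14.

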